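# Load the rinsed spice jars into the drying cabinet

## Task

Put the rinsed spice jars in the drying cabinet: release the knob latch, raise the glass sash fully by its handle, draw the stage plate fully out, and stand every jar that is there upright and well centred between the stops on the pad of its cap's colour. Then slide the plate fully home with the jars on it, lower the sash until it is fully closed, and turn the latch back to locked. Leave the other kitchen things where they are.

Things in the scene. Friction and masses are not known exactly. Their poses are not given: they have to be found in the camera images.
- cabinet: Fixed drying cabinet with glass top, back and front sash, 330 mm wide (y), 135 mm high. Origin on the counter under the middle of the sash; x points into the cabinet, away from the robot, y left along the sash, z up. The sash is in the plane x = 0. Guide rods 12 mm thick, 258 mm tall at x = 0, y = +-168 mm; grey latch pillar 52 x 50 mm, 148 mm tall at x = -30, y = -232 mm.
- sash (a joint): Glass sash, 308 mm wide, 10 mm thick, sliding straight up. In m: 0 closed, 0.095 fully up. Lower edge 28 mm above the counter when closed, 123 mm fully up; top rail 360 mm wide, its top at 145 mm when closed. Lifting takes about 12 N, lowering about 4 N; it stays where it is left. While the latch is locked its tongue lies over an ear at the right end of the top rail and blocks the sash.
- sash_grip (a point): Centre of the sash handle: a black horizontal bar along the cabinet's y, 130 mm long, 14 x 14 mm section, on two short legs at y = +-55 mm, 26 mm clear above the top rail: pinch it across x from above. It moves with the sash; 178 mm above the counter when closed.
- plate (a joint): Aluminium stage plate, 300 mm (y) x 195 mm (x), top 23 mm above the counter, sliding out under the raised sash towards the robot (the cabinet's -x). In m: 0 fully home, 0.135 fully out. Friction 2 N. Its front part stays outside the sash always; fully out, the pads are 90 mm in front of the sash plane.
- plate_grip (a point): Point on the stage plate's pull: an upright black fin, 14 mm thick (x), 64 mm wide (y), its top 70 mm above the counter; this point is on its middle, 15 mm below its top. It moves with the plate. Pinch the fin across x from above.
- latch (a joint): Knob latch on top of the pillar, vertical axis. In rad: 0 locked (steel tongue along the cabinet's +y, over the sash's ear), 1.57 fully released (a quarter turn clockwise seen from above, tongue along +x). Friction 0.04 N m; stays where it is left. The tongue's top is 155 mm above the counter.
- latch_grip (a point): Grip point of the latch knob, on its axis, 178 mm above the counter: a red upright bar 46 mm long, 14 mm thick, from 158 to 192 mm above the counter. It turns with the knob: the bar's length is this point's x axis (the cabinet's x when locked). A 38 mm disc and the tongue lie below it.
- pad_red (a point): Centre of the red pad on the top of the stage plate (a 48 mm disc, the size of a jar's foot); axes of the cabinet. Pads stand 72 mm apart along y, from the left red, yellow, green, blue, each amid a square of steel stops 10 mm high, 6 mm thick (shared), 66 mm free between them each way. Moves with the plate; home, it lies 45 mm inside the sash plane.
- jar_red: Squat glass spice jar with a red twist cap, 48 mm diameter (cap 49 mm), 56 mm tall, about 120 g, loose, upright on the counter at the start. Origin in the centre of its underside, z up through the cap. May be absent.
- pad_yellow (a point): Centre of the yellow pad on the top of the stage plate (a 48 mm disc, the size of a jar's foot); axes of the cabinet. Pads stand 72 mm apart along y, from the left red, yellow, green, blue, each amid a square of steel stops 10 mm high, 6 mm thick (shared), 66 mm free between them each way. Moves with the plate; home, it lies 45 mm inside the sash plane.
- jar_yellow: Squat glass spice jar with a yellow twist cap, 48 mm diameter (cap 49 mm), 56 mm tall, about 120 g, loose, upright on the counter at the start. Origin in the centre of its underside, z up through the cap. May be absent.
- pad_green (a point): Centre of the green pad on the top of the stage plate (a 48 mm disc, the size of a jar's foot); axes of the cabinet. Pads stand 72 mm apart along y, from the left red, yellow, green, blue, each amid a square of steel stops 10 mm high, 6 mm thick (shared), 66 mm free between them each way. Moves with the plate; home, it lies 45 mm inside the sash plane.
- jar_green: Squat glass spice jar with a green twist cap, 48 mm diameter (cap 49 mm), 56 mm tall, about 120 g, loose, upright on the counter at the start. Origin in the centre of its underside, z up through the cap. May be absent.
- pad_blue (a point): Centre of the blue pad on the top of the stage plate (a 48 mm disc, the size of a jar's foot); axes of the cabinet. Pads stand 72 mm apart along y, from the left red, yellow, green, blue, each amid a square of steel stops 10 mm high, 6 mm thick (shared), 66 mm free between them each way. Moves with the plate; home, it lies 45 mm inside the sash plane.
- jar_blue: Squat glass spice jar with a blue twist cap, 48 mm diameter (cap 49 mm), 56 mm tall, about 120 g, loose, upright on the counter at the start. Origin in the centre of its underside, z up through the cap. May be absent.
- pot_lid: Bystander, to be left where it is: steel pot lid, 156 mm across, 44 mm high with its knob. Origin on its underside, at the centre (ladle: on the handle; strainer: under the bowl).
- ladle: Bystander, to be left where it is: wooden ladle lying flat, 260 mm long, its bowl 68 mm across and 75 mm from the origin along its +x, the handle reaching 150 mm along -x. Origin on its underside, at the centre (ladle: on the handle; strainer: under the bowl).
- strainer: Bystander, to be left where it is: yellow plastic strainer, 110 mm bowl, 45 mm high, with a 110 mm handle along its -x from the rim. Origin on its underside, at the centre (ladle: on the handle; strainer: under the bowl).
- cup: Bystander, to be left where it is: aluminium cup, 72 mm across, 80 mm tall. Origin on its underside, at the centre (ladle: on the handle; strainer: under the bowl).
- tall_bottle: Bystander, to be left where it is: tall amber spice bottle with black cap, 52 mm across, 130 mm tall. Origin on its underside, at the centre (ladle: on the handle; strainer: under the bowl).
- pepper_mill: Bystander, to be left where it is: wooden pepper mill, 58 mm across, 165 mm tall. Origin on its underside, at the centre (ladle: on the handle; strainer: under the bowl).
- tin: Bystander, to be left where it is: green tin, 74 mm across, 100 mm tall. Origin on its underside, at the centre (ladle: on the handle; strainer: under the bowl).
Not all that is in view belongs to the job. What is shaped like the jar_yellow but pink is not meant.

How it is judged:
By the outcome, as a careful person would: the job done as asked, in the order asked, and still so for the second after the job is handed in, with the robot touching nothing.
Of jar_red, jar_yellow, jar_green, jar_blue only 2 to 4 are there at a start; the rules pass over those that are not, and their reading is None.
At some moment in a run one of jar_red, jar_yellow, jar_green, jar_blue may be knocked a few centimetres aside while the robot is not near it.
Once in a run the grip may slacken for a moment while it holds something.
It also fails if it takes over 210 s, if anything falls off the work surface, if the arm or the gripper's body presses on something with over 40 N, if the wrist force passes 120 N, or if a joint passes its speed limit or range.

## Robot

A 7-joint arm with a two-finger parallel gripper is mounted at the origin on the work surface. World frame = base frame: x ahead of the robot, y to its left, z up, the work surface at z = 0. Lengths are in m, angles in rad, forces in N, time in s.
With the tool pointing down it reaches from about 0.425 to 1.025 m from the base axis. Payload 9.4 kg.
Tool frame: the origin (TCP) lies at the very end of the fingers, on their centre line; the grasp point (between the pads) lies bot.grip_point_offset behind it (bot.grip_point_offset is the distance from the TCP to the grasp point, in m); z points along the fingers, y is the line along which they close (so a half turn about z gives the same grasp; the last joint's range is limited). The gripper opens to 93 mm and grips with 3 to 60 N. Pads are 15 mm wide; open, the fingers measure 128 mm over their backs; the gripper's body (75 mm by 188 mm) begins 65 mm behind the grasp point.
Start: joints at [1.099, 0.599, -0.003, 1.599, 0.002, 0.943, -0.08], TCP at [0.279, -0.669, 0.219] pointing down, gripper open.
Joint ranges: [-2.57, 2.57], [-0.35, 1.97], [-1.29, 1.29], [0.11, 2.56], [-1.05, 4.19], [0.11, 1.86], [-2.63, 2.63]. Speed limits (rad/s): [2.22, 2.22, 3.01, 3.01, 3.14, 3.14, 3.14].

## Interface

Orientations are given as a unit quaternion [x, y, z, w].
In Python, from plant import bot gives the robot as it stands. The module is installed in compiled form; this text tells all that it offers.
- The arm moves only by the tool jog_arm, never from a script. Its argument "targets" is a list of rows, each a list of 7 numbers: the opening, from 0 (shut) to 1 (fully open), then the shift along the tool's x, y, z each as a share of 20 cm, from -1 to 1, then the turn, a rotation vector about the tool's x, y, z each as a share of 0.12 rad, from -1 to 1. A call has 1 to 20 rows; each row shifts and turns the commanded pose from where the row before left it, along the tool's axes as they then stand; what a row does not reach is not made up. A row lasts 1/10 s, in which the tool goes at most 50 mm and 8.59 degrees, less where a joint would pass 70% of its speed; a pose out of reach is approached as far as the arm can. A call with a number of a shift or a turn outside -1 to 1 is refused whole. A call with a gripper value outside its range is refused whole. The fingers move at their own pace and stop on an object; "squeeze" is the grip in N (left out, the last holds). Time passes only in rows, so rows that do not move let the fingers close. It gives the time, the measured TCP pose, the force, the opening and the grip force at its end, in the units of the state.
- bot.observe(): the state, without advancing time (a new reading comes with each control period).
- bot.capture(name): name is "scene" or "side" or "wrist"; returns a dict with "color" (480x640x3 uint8, red, green, blue), "fx", "fy", "cx", "cy" (pixels), "extrinsics" (4x4, takes a point from camera to world coordinates); the wrist camera has in their place "T_tool_cam" (4x4, takes a point from camera to tool coordinates, whose origin is the TCP and whose axes are the flange's). Camera axes: x right, y up, looking along -z (the intrinsics and any distortion apply to the point x, -y, -z); pixel columns grow to the right and rows downward; lengths in m; the calibration is good to about 2 mm. A picture is of the moment at which its call begins: read the wrist's pose just before it. There is no depth.
- bot.finish_job(): hands the job in; it is judged then, once.
Trained networks look in a picture, given as the dict that the camera call returned (one of the last four; its "shot" number tells which), for a name from the list of things; names that differ only in an ending like _2 or _b are one class to them, and where a whole thing is asked for, a point or a joint stands for the part that bears it (a point fixed in the world has none). Each returns a list of dicts, best first, with "score" (0 to 1); they miss things now and then, are a little off and sometimes report something else, mostly with a low value. They report only what shows in the picture. A call takes as long as a camera call. They do not tell look-alikes from the thing itself.
- bot.spot_in(picture, name): "extent" ([left, top, right, bottom] in pixels, round what is visible of it).
- bot.tip_of(picture, name): "position" ([row, column] in pixels: a listed point, or the origin of a listed thing).
The state is a dict: "time_s": time; "joint_pos": joint angles; "joint_velocities": joint speeds; "effort": joint torques, N m; "ee_pos": TCP position; "tool_rot": TCP orientation; "force": force on the tool from outside, world axes, zero at the start; "torque": the same for the moment, N m; "gripper_width": finger opening in m; "grasp_force": force on a finger pad.
Only numpy, scipy, OpenCV 4.12 (cv2) and the standard library are available. Lean on these libraries where they do the work, as an engineer would, in place of code of your own. Each camera call takes 0.05 s, during which the arm holds its last target. There are 200 camera calls.

## Working session

There is one attempt and no reset: what is moved stays moved. The work goes in short steps, Python scripts to look and compute and a tool call to move; the robot and the scene stay as the last step left them, time stands still between calls to the robot, and variables do not carry over. Pictures are saved under pics/ and viewed, at most 15 in all, crops included, and the job is handed in when it is done.

Besides the shell and the picture viewer there is one more tool, called after "Emit:" as name(argument=value, ...), one argument or row to a line, values as JSON. jog_arm: Moves the arm, as the interface text tells. Its arguments: {"type":"object","properties":{"targets":{"type":"array","items":{"type":"array","items":{"type":"number"}}},"squeeze":{"type":"number"}},"required":["targets"]}

```bash
mkdir -p pics; cat > h.py <<'E'
import numpy as np,cv2
from plant import bot
from scipy.spatial.transform import Rotation as R
def cap(n):
    s=bot.observe();p=bot.capture(n)
    if n=='wrist':
        T=np.eye(4);T[:3,:3]=R.from_quat(s['tool_rot']).as_matrix();T[:3,3]=s['ee_pos']
        p['E']=T@np.array(p['T_tool_cam'])
    else:p['E']=np.array(p['extrinsics'])
    return p
def ray(p,rc):
    r,c=rc
    d=np.array([(c-p['cx'])/p['fx'],-(r-p['cy'])/p['fy'],-1.])
    return p['E'][:3,3],p['E'][:3,:3]@(d/np.linalg.norm(d))
def onz(p,rc,z):
    o,d=ray(p,rc);return o+d*(z-o[2])/d[2]
def tri(L):
    A=np.zeros((3,3));b=np.zeros(3)
    for p,rc in L:
        o,d=ray(p,rc);M=np.eye(3)-np.outer(d,d);A+=M;b+=M@o
    x=np.linalg.solve(A,b)
    return x,[float(np.linalg.norm(np.cross(x-ray(p,rc)[0],ray(p,rc)[1]))) for p,rc in L]
def proj(p,x):
    q=np.linalg.inv(p['E'])@np.append(x,1);return (p['cy']-p['fy']*q[1]/-q[2],p['cx']+p['fx']*q[0]/-q[2])
def save(p,f,box=None,k=1):
    im=cv2.cvtColor(p['color'],cv2.COLOR_RGB2BGR)
    if box: im=im[box[1]:box[3],box[0]:box[2]]
    cv2.imwrite('pics/'+f,cv2.resize(im,None,fx=k,fy=k,interpolation=cv2.INTER_CUBIC))
E
python3 - <<'E'
from h import *
np.set_printoptions(precision=4,suppress=True)
s=bot.observe();print({k:np.round(v,3) for k,v in s.items()},bot.grip_point_offset)
a=cap('scene');b=cap('side');save(a,'s1.png');save(b,'d1.png')
print([k for k in a],a['fx'],b['fx'],a['E'][:3,3],b['E'][:3,3])
for n in ['cabinet','sash_grip','plate_grip','latch_grip','pad_red','pad_yellow','pad_green','pad_blue','jar_red','jar_yellow','jar_green','jar_blue']:
    A=bot.tip_of(a,n);B=bot.tip_of(b,n)
    print(n,[(round(q['score'],2),np.round(q['position'])) for q in A[:3]],[(round(q['score'],2),np.round(q['position'])) for q in B[:3]])
    if A and B: x,e=tri([(a,A[0]['position']),(b,B[0]['position'])]);print('   ',x,np.round(e,4))
E
```

```text
{'time_s': np.float64(0.0), 'joint_pos': array([ 1.099,  0.6  , -0.003,  1.6  ,  0.002,  0.943, -0.08 ]), 'joint_velocities': array([ 0.   , -0.003,  0.001, -0.   , -0.   , -0.001, -0.001]), 'effort': array([ -0.   , -76.505,   1.498, -25.235,  -0.052,   0.017,   0.   ]), 'ee_pos': array([ 0.279, -0.669,  0.218]), 'tool_rot': array([ 0.981,  0.196, -0.   , -0.001]), 'force': array([ 0.242, -0.164, -0.07 ]), 'torque': array([0.01 , 0.036, 0.042]), 'grasp_force': np.float64(0.0), 'gripper_width': np.float64(0.093)} 0.0188
['color', 'fx', 'fy', 'cx', 'cy', 'extrinsics', 'shot', 'E'] 549.9851762259088 445.00761554367335 [1.0096 0.4559 1.1896] [ 0.4856 -0.7212  0.9745]
cabinet [(0.93, array([331., 294.]))] [(0.92, array([257., 368.]))]
    [ 0.6676  0.0465 -0.0101] [0.0052 0.0052]
sash_grip [(0.66, array([425., 386.])), (0.6, array([293., 287.]))] [(0.8, array([210., 369.]))]
    [ 0.6982  0.3282 -0.096 ] [0.0265 0.0265]
plate_grip [(0.62, array([290., 316.]))] [(0.96, array([240., 335.]))]
    [0.5779 0.0453 0.0699] [0.0011 0.0011]
latch_grip [(0.82, array([225., 219.]))] [(0.8, array([286., 380.]))]
    [ 0.645  -0.1858  0.1851] [0.0057 0.0057]
pad_red [] []
pad_yellow [(0.36, array([336., 458.]))] [(0.3, array([401., 332.]))]
    [ 0.3808  0.0891 -0.547 ] [0.2952 0.2952]
pad_green [] [(0.63, array([212., 372.]))]
pad_blue [(0.75, array([439., 435.]))] []
jar_red [(0.67, array([231., 220.]))] []
jar_yellow [(0.8, array([335., 454.])), (0.76, array([352., 421.])), (0.73, array([361., 512.]))] [(0.84, array([196., 308.])), (0.84, array([160., 275.])), (0.36, array([255., 370.]))]
    [0.481  0.3251 0.0046] [0.0459 0.0459]
jar_green [(0.94, array([203., 211.]))] [(0.87, array([401., 333.]))]
    [ 0.5386 -0.3623  0.0096] [0.0008 0.0008]
jar_blue [(0.62, array([438., 438.]))] []
```

View pics/s1.png

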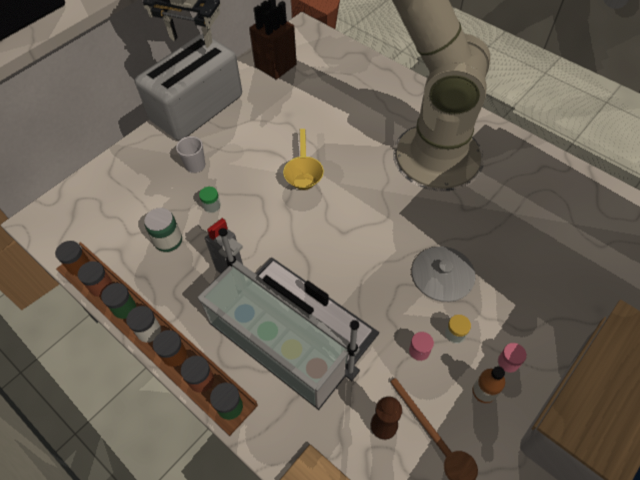

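View pics/d1.png

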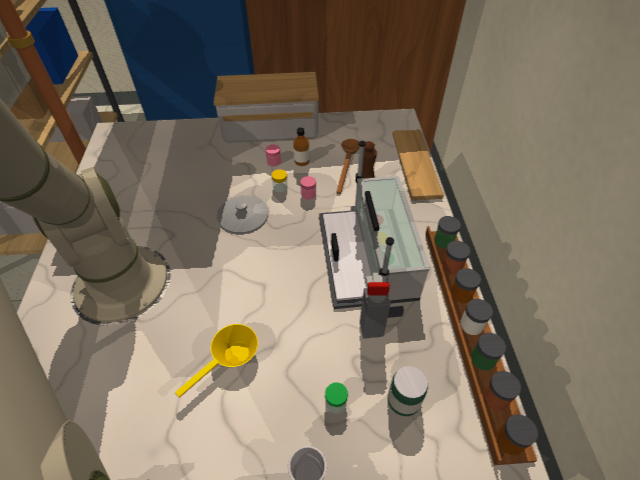

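```bash
python3 - <<'E'
from h import *
np.set_printoptions(precision=4,suppress=True)
a=cap('scene');b=cap('side')
A=cv2.resize(a['color'][305:405,400:540],(560,400),interpolation=2);B=cv2.resize(a['color'][170:270,180:240],(240,400),interpolation=2)
cv2.imwrite('pics/c1.png',np.hstack([A,B])[:,:,::-1])
g=lambda p,n,i=0:bot.tip_of(p,n)[i]['position']
obs=[]
for p in (a,b):
  for n,z in (('sash_grip',(0,0,.178)),('latch_grip',(-.03,-.232,.178)),('cabinet',(0,0,0))):
    for q in bot.tip_of(p,n):obs.append((p,q['position'],z,n))
from scipy.optimize import least_squares
def f(v):
  out=[]
  for p,rc,z,n in obs:
    c,s=np.cos(v[2]),np.sin(v[2]);x=[v[0]+c*z[0]-s*z[1],v[1]+s*z[0]+c*z[1],z[2]]
    out+=list((np.array(proj(p,x))-rc))
  return np.array(out)
r=least_squares(f,[.66,.046,0],loss='soft_l1',f_scale=2);print(r.x)
for o,e in zip(obs,f(r.x).reshape(-1,2)):print(o[3],o[0]['shot'],e)
c,s=np.cos(r.x[2]),np.sin(r.x[2])
for n,l in dict(rodL=(0,.168,.258),rodR=(0,-.168,.258),red=(.045,.108,.023),blue=(.045,-.108,.023)).items():
  x=[r.x[0]+c*l[0]-s*l[1],r.x[1]+s*l[0]+c*l[1],l[2]];print(n,np.round(x,3),np.round(proj(a,x)),np.round(proj(b,x)))
for n,q in dict(yel=((0.,0.),)).items():pass
for n in ('jar_yellow','jar_green'):
  for p in (a,b):
    for q in bot.tip_of(p,n):print(n,p['shot'],q['score'],onz(p,q['position'],0))
E
```

```text
[0.6646 0.047  0.0404]
sash_grip 3 [-1.8479  1.7532]
latch_grip 3 [-0.7783  0.898 ]
cabinet 3 [ 0.6646 -2.5924]
sash_grip 4 [-1.2155 -2.4946]
latch_grip 4 [-1.3387 -0.9147]
latch_grip 4 [77.3613  4.7853]
cabinet 4 [-1.3294 -2.8587]
cabinet 4 [-223.4294   56.1413]
cabinet 4 [96.2706 61.2413]
rodL [0.658 0.215 0.258] [324. 354.] [142. 361.]
rodR [ 0.671 -0.121  0.258] [231. 222.] [240. 388.]
red [0.705 0.157 0.023] [368. 316.] [219. 374.]
blue [ 0.714 -0.059  0.023] [313. 244.] [279. 390.]
jar_yellow 3 0.69 [0.5201 0.3117 0.    ]
jar_yellow 3 0.67 [0.4316 0.345  0.    ]
jar_yellow 3 0.56 [0.4011 0.4753 0.    ]
jar_yellow 4 0.77 [0.4033 0.4763 0.    ]
jar_yellow 4 0.73 [0.4326 0.342  0.    ]
jar_yellow 4 0.61 [0.5185 0.3035 0.    ]
jar_green 3 0.76 [ 0.5443 -0.3604  0.    ]
jar_green 4 0.75 [ 0.544  -0.3596  0.    ]
```

View pics/c1.png

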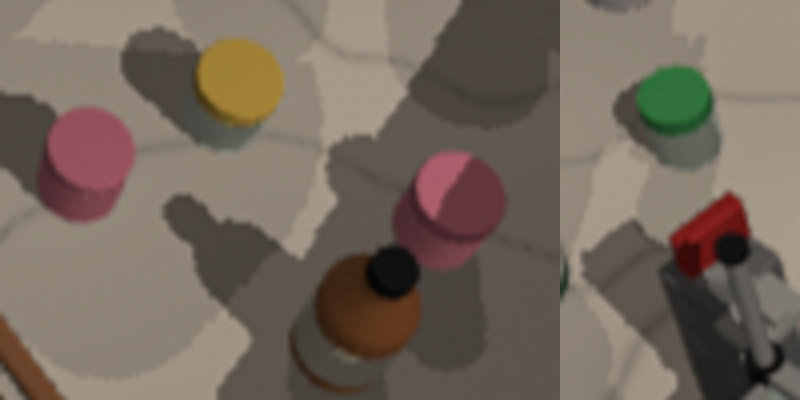

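Candidates with a jar's shape in the scene image (column,row): the yellow cap at (460,327), pink at (422,345), pink at (512,357), green cap at (208,195). The enlarged crop shows the yellow and green caps over clear glass, so those are the jars meant. Both pink ones are pink all over, so they are decoys. Red and blue jars are absent. I'll go over to the latch first.

Emit:
jog_arm(
  targets=[
    [1, 0.18, -0.11, -0.04, 0, 0, 0],
    [1, 0.18, -0.11, -0.04, 0, 0, 0],
    [1, 0.18, -0.11, -0.04, 0, 0, 0],
    [1, 0.18, -0.11, -0.04, 0, 0, 0],
    [1, 0.18, -0.11, -0.04, 0, 0, 0],
    [1, 0.18, -0.11, -0.04, 0, 0, 0],
    [1, 0.18, -0.11, -0.04, 0, 0, 0],
    [1, 0.18, -0.11, -0.04, 0, 0, 0],
    [1, 0.18, -0.11, -0.04, 0, 0, 0],
    [1, 0.18, -0.11, -0.04, 0, 0, 0],
    [1, 0.18, -0.11, -0.04, 0, 0, 0],
    [1, 0.18, -0.11, -0.04, 0, 0, 0],
    [1, 0, 0, 0, 0, 0, 0],
    [1, 0, 0, 0, 0, 0, 0],
  ],
)

```text
time_s: 3.3
ee_pos: [0.5766, -0.2583, 0.3147]
tool_rot: [0.98, 0.197, 0.0, 0.0]
force: [0.0, -0.2, -0.1]
gripper_width: 0.0927
grasp_force: 0.0
```

```bash
cat >> h.py <<'E'
np.set_printoptions(precision=4,suppress=True)
def yaw():
    m=R.from_quat(bot.observe()['tool_rot']).as_matrix();return np.arctan2(m[1,0],m[0,0])
def go(x,yw=None):
    s=bot.observe();m=R.from_quat(s['tool_rot'])
    d=m.inv().apply(np.array(x)-s['ee_pos'])
    print('at',np.array(s['ee_pos']),'yaw %.3f'%yaw(),'shift/0.2',d/.2,'len',np.linalg.norm(d))
    if yw is not None:
        t=R.from_matrix(np.array([[np.cos(yw),np.sin(yw),0],[np.sin(yw),-np.cos(yw),0],[0,0,-1]]))
        print(' turn/0.12',(m.inv()*t).as_rotvec()/.12)
C=np.array([.6646,.047,.0404])
def cab(l):
    c,s=np.cos(C[2]),np.sin(C[2]);return np.array([C[0]+c*l[0]-s*l[1],C[1]+s*l[0]+c*l[1],l[2]])
E
python3 - <<'E'
from h import *
p=cap('wrist');print(np.array(p['T_tool_cam']),p['fx'],bot.observe()['joint_pos']);save(p,'w1.png')
for n in ('latch_grip','sash_grip','plate_grip','jar_green'):
  for q in bot.tip_of(p,n):print(n,q['score'],q['position'])
print('pred',proj(p,cab((-.03,-.232,.178))),proj(p,cab((0,0,.178))))
go(cab((-.03,-.232,.23)),C[2]+np.pi)
E
```

```text
[[-0.0005  0.9689  0.2475  0.0684]
 [ 1.      0.0005  0.0001  0.    ]
 [-0.      0.2475 -0.9689 -0.1651]
 [ 0.      0.      0.      1.    ]] 364.96623258106735 [ 0.3738  0.3969 -0.0577  1.7106  0.0267  1.0352 -0.8689]
latch_grip 0.97 [119.2, 266.2]
plate_grip 0.76 [101.3, 65.4]
jar_green 0.55 [251.9, 382.6]
pred (np.float64(120.71745451099939), np.float64(266.895921571728)) (np.float64(-40.25313251143649), np.float64(-28.962154475753266))
at [ 0.5752 -0.2607  0.3144] yaw 0.393 shift/0.2 [ 0.461  -0.2135  0.4219] len 0.13206814393389182
 turn/0.12 [ -0.0072   0.0019 -23.2445]
```

Emit:
jog_arm(
  targets=[
    [1, 0, 0, 0, 0, 0, -1],
    [1, 0, 0, 0, 0, 0, -1],
    [1, 0, 0, 0, 0, 0, -1],
    [1, 0, 0, 0, 0, 0, -1],
    [1, 0, 0, 0, 0, 0, -1],
    [1, 0, 0, 0, 0, 0, -1],
    [1, 0, 0, 0, 0, 0, -1],
    [1, 0, 0, 0, 0, 0, -1],
    [1, 0, 0, 0, 0, 0, -1],
    [1, 0, 0, 0, 0, 0, -1],
    [1, 0, 0, 0, 0, 0, -1],
    [1, 0, 0, 0, 0, 0, -1],
    [1, 0, 0, 0, 0, 0, -1],
    [1, 0, 0, 0, 0, 0, -1],
    [1, 0, 0, 0, 0, 0, -1],
    [1, 0, 0, 0, 0, 0, -1],
    [1, 0, 0, 0, 0, 0, -1],
    [1, 0, 0, 0, 0, 0, -1],
    [1, 0, 0, 0, 0, 0, -1],
    [1, 0, 0, 0, 0, 0, -1],
  ],
)

```text
time_s: 5.55
ee_pos: [0.5754, -0.2605, 0.3144]
tool_rot: [0.171, 0.985, -0.0, -0.0]
force: [0.7, 0.4, -0.5]
gripper_width: 0.0927
grasp_force: 0.0
```

Emit:
jog_arm(
  targets=[
    [1, 0, 0, 0, 0, 0, -1],
    [1, 0, 0, 0, 0, 0, -1],
    [1, 0, 0, 0, 0, 0, -1],
    [1, 0, 0, 0, 0, 0, -0.24],
    [1, 0, 0, 0, 0, 0, 0],
    [1, 0, 0, 0, 0, 0, 0],
    [1, 0, 0, 0, 0, 0, 0],
  ],
)

```text
time_s: 6.25
ee_pos: [0.576, -0.2595, 0.3146]
tool_rot: [-0.02, 1.0, -0.0, -0.0]
force: [0.1, 0.4, 0.4]
gripper_width: 0.093
grasp_force: 0.0
```

```bash
python3 - <<'E'
from h import *
p=cap('wrist');a=cap('scene');b=cap('side')
L=[]
for q in (p,a,b):
  r=bot.tip_of(q,'latch_grip')
  print([(x['score'],x['position']) for x in r],proj(q,cab((-.03,-.232,.178))))
  if r:L.append((q,r[0]['position']))
print(tri(L),cab((-.03,-.232,.178)))
go(cab((-.03,-.232,.23)),C[2]+np.pi)
E
```

```text
[(0.78, [316.7, 399.9])] (np.float64(309.4300901739462), np.float64(397.7147567990214))
[(0.71, [228.5, 216.8])] (np.float64(227.42451049860978), np.float64(217.11944006779794))
[(0.49, [288.0, 378.5])] (np.float64(287.54582368089484), np.float64(376.37041413359043))
(array([ 0.6485, -0.1849,  0.1783]), [0.002403544472790469, 0.002030164133608251, 0.002348085775033138]) [ 0.644 -0.186  0.178]
at [ 0.5761 -0.2593  0.3146] yaw -3.100 shift/0.2 [-0.3545  0.3516  0.423 ] len 0.1308839079984764
 turn/0.12 [-0.0005 -0.0005  0.0126]
```

Emit:
jog_arm(
  targets=[
    [1, -0.12, 0.12, 0.1, 0, 0, 0],
    [1, -0.12, 0.12, 0.1, 0, 0, 0],
    [1, -0.12, 0.12, 0.1, 0, 0, 0],
    [1, 0, 0, 0, 0, 0, 0],
    [1, 0, 0, 0, 0, 0, 0],
    [1, 0, 0, 0, 0, 0, 0],
  ],
)

```text
time_s: 7.15
ee_pos: [0.6447, -0.1854, 0.255]
tool_rot: [-0.02, 1.0, -0.0, 0.0]
force: [0.8, -0.4, 0.4]
gripper_width: 0.0931
grasp_force: 0.0
```

```bash
python3 - <<'E'
from h import *
p=cap('wrist');save(p,'w2.png')
for n in ('latch_grip','sash_grip'):
  for q in bot.tip_of(p,n):print(n,q['score'],q['position'],onz(p,q['position'],.178))
go((.647,-.1855,.18))
E
```

```text
latch_grip 0.61 [255.3, 319.6] [ 0.6475 -0.1848  0.178 ]
at [ 0.6446 -0.1858  0.2553] yaw -3.101 shift/0.2 [-0.0115  0.0013  0.3766] len 0.07535322421015135
```

View pics/w2.png

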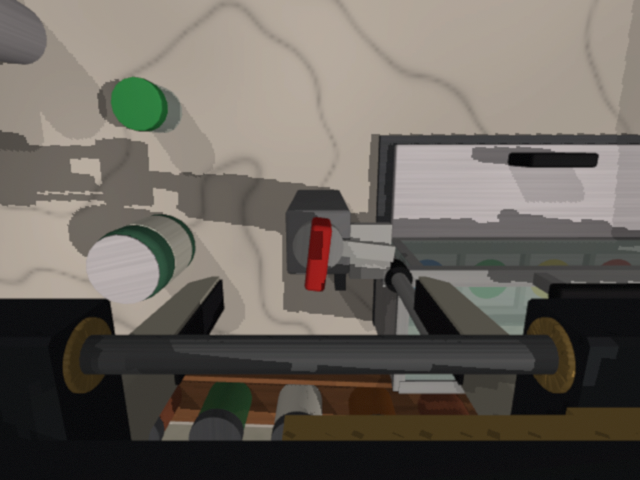

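Emit:
jog_arm(
  targets=[
    [0.5, -0.01, 0, 0, 0, 0, 0],
    [0.5, 0, 0, 0.1, 0, 0, 0],
    [0.5, 0, 0, 0.1, 0, 0, 0],
    [0.5, 0, 0, 0.1, 0, 0, 0],
    [0.5, 0, 0, 0.075, 0, 0, 0],
    [0.5, 0, 0, 0, 0, 0, 0],
    [0.5, 0, 0, 0, 0, 0, 0],
    [0.5, 0, 0, 0, 0, 0, 0],
  ],
)

```text
time_s: 8.1
ee_pos: [0.6476, -0.1843, 0.1807]
tool_rot: [-0.021, 1.0, -0.0, 0.001]
force: [-0.4, -0.2, -0.4]
gripper_width: 0.0465
grasp_force: 0.0
```

Emit:
jog_arm(
  targets=[
    [0, 0, 0, 0, 0, 0, 0],
    [0, 0, 0, 0, 0, 0, 0],
    [0, 0, 0, 0, 0, 0, 0],
    [0, 0, 0, 0, 0, 0, 0],
    [0, 0, 0, 0, 0, 0, 0],
    [0, 0, 0, 0, 0, 0, 0],
  ],
  squeeze=25,
)

```text
time_s: 8.7
ee_pos: [0.6473, -0.1858, 0.1798]
tool_rot: [-0.02, 1.0, -0.001, 0.0]
force: [1.5, -4.3, 1.4]
gripper_width: 0.0142
grasp_force: 24.1
```

Emit:
jog_arm(
  targets=[
    [0, 0, 0, 0, 0, 0, 0.6],
    [0, 0, 0, 0, 0, 0, 0.8],
    [0, 0, 0, 0, 0, 0, 0.8],
    [0, 0, 0, 0, 0, 0, 0.8],
    [0, 0, 0, 0, 0, 0, 0.8],
    [0, 0, 0, 0, 0, 0, 0.8],
    [0, 0, 0, 0, 0, 0, 0.8],
    [0, 0, 0, 0, 0, 0, 0.8],
    [0, 0, 0, 0, 0, 0, 0.8],
    [0, 0, 0, 0, 0, 0, 0.8],
    [0, 0, 0, 0, 0, 0, 0.8],
    [0, 0, 0, 0, 0, 0, 0.8],
    [0, 0, 0, 0, 0, 0, 0.8],
    [0, 0, 0, 0, 0, 0, 0.8],
    [0, 0, 0, 0, 0, 0, 0.8],
    [0, 0, 0, 0, 0, 0, 0.8],
    [0, 0, 0, 0, 0, 0, 0.7],
    [0, 0, 0, 0, 0, 0, 0],
    [0, 0, 0, 0, 0, 0, 0],
    [0, 0, 0, 0, 0, 0, 0],
  ],
)

```text
time_s: 10.7
ee_pos: [0.6469, -0.1863, 0.1799]
tool_rot: [0.701, 0.713, -0.001, 0.001]
force: [-0.4, -7.2, 1.7]
gripper_width: 0.0138
grasp_force: 25.1
```

```bash
python3 - <<'E'
from h import *
s=bot.observe();print(yaw(),s['torque'],s['force'],s['grasp_force'])
p=cap('wrist');save(p,'w3.png')
E
```

```text
1.5870264714005442 [-1.5932 -0.0212  0.2821] [-0.4495 -7.1929  1.7183] 25.12292504310608
```

View pics/w3.png

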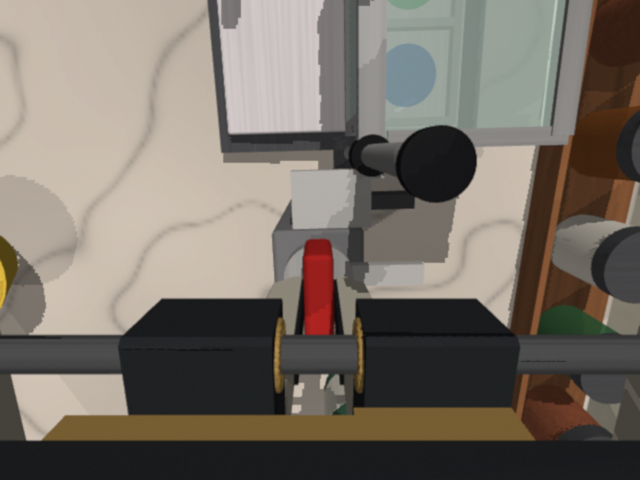

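Emit:
jog_arm(
  targets=[
    [0.45, 0, 0, 0, 0, 0, 0],
    [0.45, 0, 0, 0, 0, 0, 0],
    [0.45, 0, 0, 0, 0, 0, 0],
    [0.45, 0, 0, -0.15, 0, 0, 0],
    [0.45, 0, 0, -0.2, 0, 0, 0],
    [0.45, 0, 0, -0.15, 0, 0, 0],
    [0.45, 0.2, 0, 0, 0, 0, 0],
    [0.45, 0.2, 0, 0, 0, 0, 0],
    [0.45, 0.2, 0, 0, 0, 0, 0],
    [0.45, 0.2, 0, 0, 0, 0, 0],
    [0.45, 0, 0, 0, 0, 0, 0],
    [0.45, 0, 0, 0, 0, 0, 0],
  ],
)

```text
time_s: 11.95
ee_pos: [0.6442, -0.0229, 0.2796]
tool_rot: [0.7, 0.714, 0.0, -0.0]
force: [0.0, -0.5, 0.7]
gripper_width: 0.0422
grasp_force: 0.0
```

```bash
python3 - <<'E'
from h import *
p=cap('wrist');a=cap('scene');b=cap('side')
for n,l in (('sash_grip',(0,0,.178)),('plate_grip',None),('latch_grip',(-.03,-.232,.178))):
  L=[]
  for q in (p,a,b):
    r=bot.tip_of(q,n)
    print(n,[(x['score'],x['position']) for x in r], proj(q,cab(l)) if l else '')
    if r:L.append((q,r[0]['position']))
  print(tri(L))
go(cab((0,0,.16)),C[2]+np.pi/2)
E
```

```text
sash_grip [(0.66, [146.0, 353.0])] (np.float64(147.47078007756892), np.float64(349.3053952881708))
sash_grip [(0.63, [293.6, 286.3])] (np.float64(293.8574387091466), np.float64(287.3743479320581))
sash_grip [(0.65, [207.9, 370.9]), (0.46, [288.8, 377.8])] (np.float64(209.77298134334757), np.float64(370.295246545819))
(array([0.6666, 0.0477, 0.1835]), [0.0003111140191149303, 0.0010056391248249115, 0.0008986354190350828])
plate_grip [(0.83, [148.5, 255.9])] 
plate_grip [] 
plate_grip [(0.77, [242.9, 332.6])] 
(array([0.5755, 0.0458, 0.0577]), [0.003107253556963453, 0.0031072535569636253])
latch_grip [(0.8, [427.6, 320.3])] (np.float64(425.2932994595311), np.float64(314.7308769193787))
latch_grip [(0.53, [228.2, 218.7])] (np.float64(227.42451049860978), np.float64(217.11944006779794))
latch_grip [(0.98, [288.7, 377.1]), (0.6, [241.9, 332.9])] (np.float64(287.54582368089484), np.float64(376.37041413359043))
(array([ 0.6456, -0.1863,  0.1766]), [0.0040826718393898905, 0.004551471503567538, 0.0015626656721260145])
at [ 0.6443 -0.0246  0.2795] yaw 1.587 shift/0.2 [0.3561 0.1076 0.5977] len 0.14080495108836596
 turn/0.12 [-0.0008 -0.     -0.1989]
```

Emit:
jog_arm(
  targets=[
    [0.45, 0.18, 0.06, 0, 0, 0, -0.2],
    [0.45, 0.18, 0.05, 0, 0, 0, 0],
    [0.45, 0, 0, 0.15, 0, 0, 0],
    [0.45, 0, 0, 0.15, 0, 0, 0],
    [0.45, 0, 0, 0.15, 0, 0, 0],
    [0.45, 0, 0, 0.15, 0, 0, 0],
    [0.45, 0, 0, 0, 0, 0, 0],
    [0.45, 0, 0, 0, 0, 0, 0],
    [0, 0, 0, 0, 0, 0, 0],
    [0, 0, 0, 0, 0, 0, 0],
    [0, 0, 0, 0, 0, 0, 0],
    [0, 0, 0, 0, 0, 0, 0],
    [0, 0, 0, 0, 0, 0, 0],
    [0, 0, 0, 0, 0, 0, 0],
  ],
  squeeze=50,
)

```text
time_s: 13.95
ee_pos: [0.6668, 0.0483, 0.1607]
tool_rot: [0.693, 0.721, 0.002, 0.002]
force: [7.0, 0.2, -2.1]
gripper_width: 0.0138
grasp_force: 50.0
```

Emit:
jog_arm(
  targets=[
    [0, 0, 0, -0.06, 0, 0, 0],
    [0, 0, 0, -0.06, 0, 0, 0],
    [0, 0, 0, -0.06, 0, 0, 0],
    [0, 0, 0, -0.06, 0, 0, 0],
    [0, 0, 0, -0.06, 0, 0, 0],
    [0, 0, 0, -0.06, 0, 0, 0],
    [0, 0, 0, -0.06, 0, 0, 0],
    [0, 0, 0, -0.06, 0, 0, 0],
    [0, 0, 0, -0.01, 0, 0, 0],
    [0, 0, 0, 0, 0, 0, 0],
    [0, 0, 0, 0, 0, 0, 0],
  ],
)

```text
time_s: 15.05
ee_pos: [0.6667, 0.0482, 0.2568]
tool_rot: [0.693, 0.721, 0.002, 0.001]
force: [13.2, 1.1, -15.6]
gripper_width: 0.0131
grasp_force: 50.0
```

Emit:
jog_arm(
  targets=[
    [0, 0, 0, -0.015, 0, 0, 0],
    [0, 0, 0, 0, 0, 0, 0],
    [0, 0, 0, 0, 0, 0, 0],
  ],
)

```text
time_s: 15.35
ee_pos: [0.6666, 0.0482, 0.257]
tool_rot: [0.692, 0.721, 0.001, 0.0]
force: [19.3, 2.2, -32.5]
gripper_width: 0.0135
grasp_force: 50.0
```

```bash
sed -i 's/^C=.*/C=np.array([.667,.0475,.043])/' h.py; python3 - <<'E'
from h import *
p=cap('side');save(p,'d2.png',(220,100,460,320),2.5);print(bot.observe()['force'])
r=bot.tip_of(p,'sash_grip');print(r,[proj(p,cab((0,0,z))) for z in (.273,.263,.178)])
E
```

```text
[ 20.4277   2.4515 -33.9193]
[{'position': [180.6, 377.2], 'score': 0.6}] [(np.float64(180.98549851211698), np.float64(374.72432148925526)), (np.float64(184.18265040662146), np.float64(374.3326909353618)), (np.float64(209.57852586604923), np.float64(371.22185945128945))]
```

View pics/d2.png

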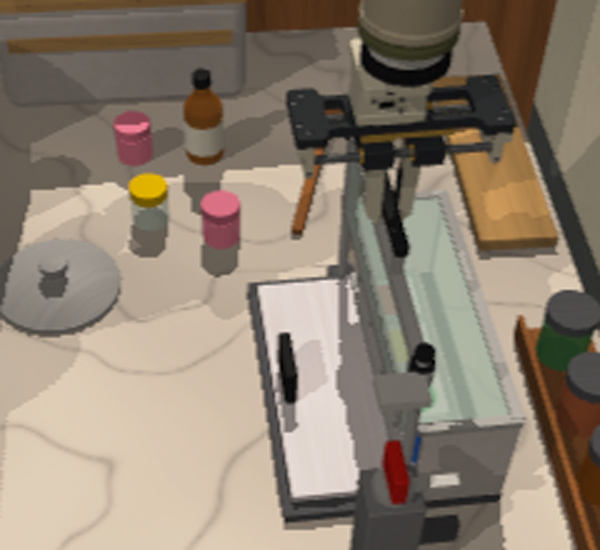

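Emit:
jog_arm(
  targets=[
    [0, 0, 0, 0.02, 0, 0, 0],
    [0.45, 0, 0, 0, 0, 0, 0],
    [0.45, 0, 0, 0, 0, 0, 0],
    [0.45, 0, 0, 0, 0, 0, 0],
    [0.45, 0, 0, -0.1, 0, 0, 0],
    [0.45, 0, 0, -0.2, 0, 0, 0],
    [1, 0, -0.15, 0, 0, 0, 0],
    [1, 0, -0.15, 0, 0, 0, 0],
    [1, 0, -0.15, 0, 0, 0, 0],
  ],
)

```text
time_s: 16.35
ee_pos: [0.5729, 0.0446, 0.317]
tool_rot: [0.693, 0.721, 0.0, 0.0]
force: [-0.9, -0.4, 0.5]
gripper_width: 0.0612
grasp_force: 0.0
```

Emit:
jog_arm(
  targets=[
    [1, 0, 0, 0, 0, 0, -1],
    [1, 0, 0, 0, 0, 0, -1],
    [1, 0, 0, 0, 0, 0, -1],
    [1, 0, 0, 0, 0, 0, -1],
    [1, 0, 0, 0, 0, 0, -1],
    [1, 0, 0, 0, 0, 0, -1],
    [1, 0, 0, 0, 0, 0, -1],
    [1, 0, 0, 0, 0, 0, -1],
    [1, 0, 0, 0, 0, 0, -1],
    [1, 0, 0, 0, 0, 0, -1],
    [1, 0, 0, 0, 0, 0, -1],
    [1, 0, 0, 0, 0, 0, -1],
    [1, 0, 0, 0, 0, 0, -1],
    [1, 0, 0, 0, 0, 0, -0.1],
    [1, 0, 0, 0, 0, 0, 0],
    [1, 0, 0, 0, 0, 0, 0],
  ],
)

```text
time_s: 17.95
ee_pos: [0.5742, 0.0445, 0.3167]
tool_rot: [-0.02, 1.0, -0.0, 0.0]
force: [-0.1, -0.3, 0.4]
gripper_width: 0.0927
grasp_force: 0.0
```

```bash
python3 - <<'E'
from h import *
p=cap('wrist');a=cap('scene');b=cap('side')
for n,l in (('plate_grip',(-.091,0,.055)),('sash_grip',(0,0,.273))):
  L=[]
  for q in (p,a,b):
    r=bot.tip_of(q,n)
    print(n,[(x['score'],x['position']) for x in r], proj(q,cab(l)) if l else '')
    if r:L.append((q,r[0]['position']))
  if len(L)>1:print(tri(L))
go((.576,.045,.038),C[2]+np.pi)
E
```

```text
plate_grip [(0.63, [209.0, 315.4])] (np.float64(210.31076424875306), np.float64(317.8725299840795))
plate_grip [(0.79, [290.1, 317.7])] (np.float64(291.7915807107228), np.float64(315.6079332010055))
plate_grip [(0.81, [243.7, 335.9])] (np.float64(244.46117731446307), np.float64(333.979654416701))
(array([0.5755, 0.043 , 0.0596]), [0.002836212173229906, 0.005116636072627031, 0.005597113066342357])
sash_grip [(0.82, [395.4, 315.0])] (np.float64(399.56101472150124), np.float64(317.8306512044991))
sash_grip [(0.97, [270.5, 282.4])] (np.float64(271.88603574651927), np.float64(283.49614337444876))
sash_grip [(0.64, [182.0, 375.0]), (0.31, [350.7, 239.4])] (np.float64(180.98549851211698), np.float64(374.72432148925526))
(array([0.6661, 0.0446, 0.2722]), [0.0015923383013538052, 0.0010626116680930435, 0.0011821929415527575])
at [0.5743 0.0446 0.3166] yaw -3.100 shift/0.2 [-0.0088  0.0016  1.393 ] len 0.2786110905886273
 turn/0.12 [-0.0002 -0.0004 -0.0092]
```

Emit:
jog_arm(
  targets=[
    [1, -0.01, 0, 0.2, 0, 0, 0],
    [1, 0, 0, 0.2, 0, 0, 0],
    [1, 0, 0, 0.2, 0, 0, 0],
    [1, 0, 0, 0.2, 0, 0, 0],
    [1, 0, 0, 0.2, 0, 0, 0],
    [1, 0, 0, 0.2, 0, 0, 0],
    [1, 0, 0, 0.1, 0, 0, 0],
    [1, 0, 0, 0.09, 0, 0, 0],
    [1, 0, 0, 0, 0, 0, 0],
    [0, 0, 0, 0, 0, 0, 0],
    [0, 0, 0, 0, 0, 0, 0],
    [0, 0, 0, 0, 0, 0, 0],
    [0, 0, 0, 0, 0, 0, 0],
    [0, 0, 0, 0, 0, 0, 0],
    [0, 0, 0, 0, 0, 0, 0],
  ],
  squeeze=25,
)

```text
time_s: 19.9
ee_pos: [0.5767, 0.0432, 0.0394]
tool_rot: [-0.021, 1.0, -0.001, 0.0]
force: [0.4, -4.4, 5.9]
gripper_width: 0.0637
grasp_force: 25.0
```

Gripped at 64 mm wide, as expected for the fin. Now I pull it out.

Emit:
jog_arm(
  targets=[
    [0, 0.05, 0, 0, 0, 0, 0],
    [0, 0.08, 0, 0, 0, 0, 0],
    [0, 0.08, 0, 0, 0, 0, 0],
    [0, 0.08, 0, 0, 0, 0, 0],
    [0, 0.08, 0, 0, 0, 0, 0],
    [0, 0.08, 0, 0, 0, 0, 0],
    [0, 0.08, 0, 0, 0, 0, 0],
    [0, 0.08, 0, 0, 0, 0, 0],
    [0, 0.06, 0, 0, 0, 0, 0],
    [0, 0.015, 0, 0, 0, 0, 0],
    [0, 0, 0, 0, 0, 0, 0],
    [0, 0, 0, 0, 0, 0, 0],
  ],
)

```text
time_s: 21.1
ee_pos: [0.4413, 0.0373, 0.0394]
tool_rot: [-0.02, 1.0, -0.001, 0.001]
force: [5.8, -8.3, 6.1]
gripper_width: 0.0638
grasp_force: 25.0
```

Emit:
jog_arm(
  targets=[
    [0, 0.02, 0, 0, 0, 0, 0],
    [0, 0, 0, 0, 0, 0, 0],
    [0, 0, 0, 0, 0, 0, 0],
  ],
)

```text
time_s: 21.4
ee_pos: [0.4406, 0.0374, 0.0395]
tool_rot: [-0.02, 1.0, -0.0, 0.004]
force: [14.6, -11.3, -2.0]
gripper_width: 0.0639
grasp_force: 25.0
```

Emit:
jog_arm(
  targets=[
    [1, -0.02, 0, 0, 0, 0, 0],
    [1, 0, 0, 0, 0, 0, 0],
    [1, 0, 0, 0, 0, 0, 0],
    [1, 0, 0, 0, 0, 0, 0],
    [1, 0, 0, -0.2, 0, 0, 0],
    [1, 0, 0, -0.24, 0, 0, 0],
    [1, 0, 0, -0.24, 0, 0, 0],
    [1, 0, 0, -0.24, 0, 0, 0],
    [1, 0, 0, -0.24, 0, 0, 0],
    [1, 0, 0, 0, 0, 0, 0],
    [1, 0, 0, 0, 0, 0, 0],
  ],
)

```text
time_s: 22.5
ee_pos: [0.4393, 0.0386, 0.2713]
tool_rot: [-0.021, 1.0, -0.0, 0.001]
force: [-0.0, 0.0, -1.4]
gripper_width: 0.0929
grasp_force: 0.0
```

```bash
python3 - <<'E'
from h import *
p=cap('wrist');a=cap('scene');b=cap('side')
h=np.hstack([cv2.resize(q['color'],(400,300)) for q in (p,a)]);
cv2.imwrite('pics/m1.png',h[:,:,::-1])
I=dict(red=.108,yellow=.036,green=-.036,blue=-.108)
for n,y in I.items():
  L=[]
  for q in (p,a,b):
    r=bot.tip_of(q,'pad_'+n)
    print(n,[(round(x['score'],2),x['position']) for x in r], np.array(proj(q,cab((-.09,y,.023)))))
    if r and np.linalg.norm(np.array(proj(q,cab((-.09,y,.023))))-r[0]['position'])<25:L.append((q,r[0]['position']))
  if len(L)>1:print(tri(L),cab((-.09,y,.023)))
for n in ('jar_red','jar_blue','jar_yellow','jar_green','tall_bottle','tin','pot_lid','cup','strainer','pepper_mill'):
  for q in (a,b):
    print(n,[(round(x['score'],2),onz(q,x['position'],0)) for x in bot.tip_of(q,n)])
print(bot.observe()['ee_pos'],bot.observe()['time_s'])
E
```

```text
red [(0.86, [319.4, 404.9])] [320.3276 405.6951]
red [(0.92, [322.8, 351.2]), (0.31, [270.2, 282.8])] [324.1969 352.1955]
red [(0.85, [225.0, 331.0])] [223.1696 329.0828]
(array([0.5736, 0.1483, 0.0213]), [0.0030027704924427356, 0.002951671871712173, 0.00457249314313488]) [0.5724 0.1515 0.023 ]
yellow [(0.63, [320.3, 346.8])] [320.4206 347.5017]
yellow [(0.69, [305.5, 328.1])] [306.8317 327.593 ]
yellow [(0.78, [240.3, 332.5])] [241.9693 332.3562]
(array([0.5744, 0.0795, 0.0285]), [0.0019789103334028283, 0.0005279481996247542, 0.0019137806068822913]) [0.5755 0.0796 0.023 ]
green [(0.64, [321.9, 288.8])] [320.5135 289.3356]
green [(0.63, [286.8, 308.3]), (0.4, [336.2, 457.7])] [290.1152 303.9096]
green [(0.7, [262.9, 338.1])] [262.2135 335.8811]
(array([0.5765, 0.0076, 0.0275]), [0.001577787088129578, 0.010235646818385813, 0.009097844151695463]) [0.5786 0.0077 0.023 ]
blue [(0.83, [320.9, 228.1])] [320.6063 231.1967]
blue [(0.75, [269.7, 282.5]), (0.52, [228.4, 219.3])] [274.0117 281.0947]
blue [(0.66, [285.2, 339.2]), (0.52, [222.9, 326.2])] [284.075  339.6876]
(array([ 0.5773, -0.06
[... 740 characters left out ...]
 array([ 0.4742, -0.503 ,  0.    ]))]
tin [(0.82, array([ 0.687 , -0.3643,  0.    ])), (0.58, array([ 0.5431, -0.3558,  0.    ]))]
pot_lid [(0.67, array([0.3109, 0.2317, 0.    ])), (0.43, array([ 0.5666, -0.0835,  0.    ]))]
pot_lid [(0.76, array([0.3147, 0.2264, 0.    ]))]
cup [(0.87, array([ 0.4687, -0.5057,  0.    ]))]
cup [(0.74, array([ 0.4803, -0.5104,  0.    ]))]
strainer [(0.7, array([ 0.3228, -0.2226,  0.    ])), (0.21, array([0.6615, 0.0476, 0.    ]))]
strainer [(0.73, array([ 0.3304, -0.2221, -0.    ]))]
pepper_mill [(0.59, array([0.6942, 0.3396, 0.    ])), (0.28, array([0.5663, 0.1375, 0.    ])), (0.24, array([0.4123, 0.0171, 0.    ]))]
pepper_mill []
[0.4394 0.0389 0.2706] 24.25
```

View pics/m1.png

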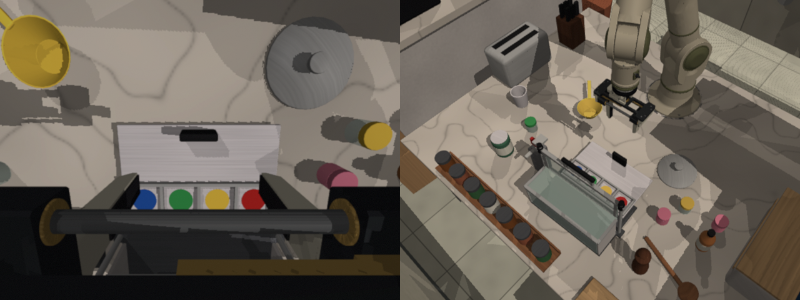

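Emit:
jog_arm(
  targets=[
    [1, 0, 0.19, 0, 0, 0, 0],
    [1, 0, 0.19, 0, 0, 0, 0],
    [1, 0, 0.19, 0, 0, 0, 0],
    [1, 0, 0.19, 0, 0, 0, 0],
    [1, 0, 0.19, 0, 0, 0, 0],
    [1, 0, 0.19, 0, 0, 0, 0],
    [1, 0, 0.19, 0, 0, 0, 0],
    [1, 0, 0.19, 0, 0, 0, 0],
    [1, 0, 0, 0.2, 0, 0, 0],
    [1, 0, 0, 0.2, 0, 0, 0],
    [1, 0, 0, 0.1, 0, 0, 0],
    [1, 0, 0, 0, 0, 0, 0],
    [1, 0, 0, 0, 0, 0, 0],
    [1, 0, 0, 0, 0, 0, 0],
  ],
)

```text
time_s: 25.65
ee_pos: [0.4272, 0.3433, 0.172]
tool_rot: [-0.021, 1.0, 0.001, 0.001]
force: [0.6, 0.0, 0.5]
gripper_width: 0.0928
grasp_force: 0.0
```

```bash
cat >> h.py <<'E'
HS={'yellow':((18,130,90),(34,255,255)),'green':((55,130,50),(85,255,255))}
def blobs(p,c):
    m=cv2.inRange(cv2.cvtColor(p['color'],cv2.COLOR_RGB2HSV),*HS[c])
    n,_,st,ce=cv2.connectedComponentsWithStats(m)
    return [((ce[i][1],ce[i][0]),st[i]) for i in range(1,n) if st[i][4]>60]
E
python3 - <<'E'
from h import *
p=cap('wrist');a=cap('scene');b=cap('side');save(p,'w4.png')
L=[]
for q in (p,a,b):
  for rc,st in blobs(q,'yellow'):
    print(q['shot'],np.array(rc),st,onz(q,rc,.056))
  print([ (round(x['score'],2),x['position'],onz(q,x['position'],0)) for x in bot.tip_of(q,'jar_yellow')])
go((.432,.344,.021),C[2]+np.pi)
E
```

```text
21 [208.3316 322.5381] [ 292  178   62   62 2940] [0.4036 0.3454 0.056 ]
21 [356.3429 570.2286] [565 339  10  36 140] [0.5238 0.5653 0.056 ]
[(0.82, [210.3, 458.4], array([0.4092, 0.4732, 0.    ])), (0.71, [312.2, 274.6], array([0.5194, 0.3031, 0.    ])), (0.58, [197.9, 324.1], array([0.4027, 0.3475, 0.    ]))]
22 [167.602  304.0418] [284 129  39  59 980] [ 0.3134 -0.2276  0.056 ]
22 [302.9355 331.0403] [322 298  17  13 124] [0.5752 0.0898 0.056 ]
22 [318.0229 467.14  ] [457 308  21  21 350] [0.4053 0.3471 0.056 ]
[(0.68, [326.3, 461.5], array([0.402 , 0.3433, 0.    ])), (0.61, [349.7, 419.1], array([0.5138, 0.3017, 0.    ])), (0.56, [362.6, 509.7], array([0.4067, 0.4742, 0.    ])), (0.45, [327.9, 291.8], array([0.663 , 0.0439, 0.    ]))]
23 [175.1609 270.7874] [263 169  16  14 174] [0.4064 0.336  0.056 ]
23 [242.2012 332.5621] [325 236  16  13 169] [0.5729 0.051  0.056 ]
23 [350.9214 227.0071] [ 175  324   83   73 1960] [ 0.308 -0.25   0.056]
[(0.8, [161.4, 272.5], array([0.4074, 0.4702, 0.    ])), (0.77, [195.5, 307.1], array([0.5156, 0.2956, 0.    ])), (0.6, [189.7, 272.0], array([0.4054, 0.3305, 0.    ]))]
at [0.4269 0.3426 0.1712] yaw -3.100 shift/0.2 [-0.0251  0.0055  0.7512] len 0.1503223698373822
 turn/0.12 [ 0.0037  0.0076 -0.0114]
```

View pics/w4.png

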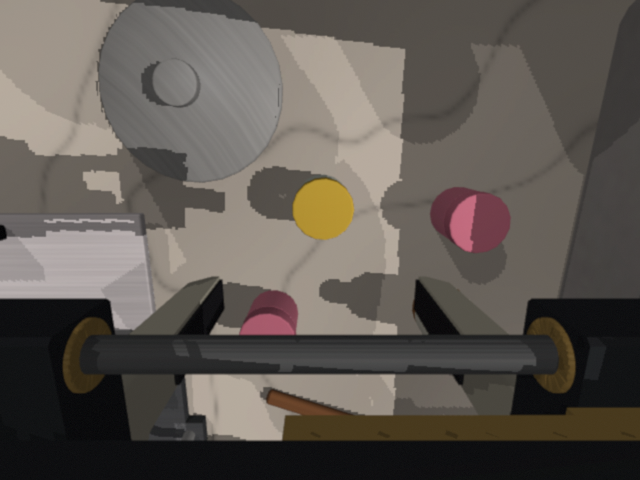

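The yellow jar has been knocked about 28 mm, to (0.404, 0.346). In the wrist image its cap is at (322,208) and the pink ones are at (268,320) and (472,220). I'll use the new position.

Emit:
jog_arm(
  targets=[
    [1, 0.115, 0.02, 0, 0, 0, 0],
    [1, 0, 0, 0.15, 0, 0, 0],
    [1, 0, 0, 0.2, 0, 0, 0],
    [1, 0, 0, 0.2, 0, 0, 0],
    [1, 0, 0, 0.1, 0, 0, 0],
    [1, 0, 0, 0.095, 0, 0, 0],
    [1, 0, 0, 0, 0, 0, 0],
    [1, 0, 0, 0, 0, 0, 0],
    [0, 0, 0, 0, 0, 0, 0],
    [0, 0, 0, 0, 0, 0, 0],
    [0, 0, 0, 0, 0, 0, 0],
    [0, 0, 0, 0, 0, 0, 0],
    [0, 0, 0, 0, 0, 0, 0],
    [0, 0, 0, 0, 0, 0, 0],
  ],
  squeeze=25,
)

```text
time_s: 27.35
ee_pos: [0.4035, 0.3456, 0.0217]
tool_rot: [-0.021, 1.0, 0.0, 0.0]
force: [0.3, -0.4, 0.1]
gripper_width: 0.0495
grasp_force: 0.0
```

Emit:
jog_arm(
  targets=[
    [0, 0, 0, -0.1, 0, 0, 0],
    [0, 0, 0, -0.2, 0, 0, 0],
    [0, 0, 0, -0.2, 0, 0, 0],
    [0, 0, 0, -0.2, 0, 0, 0],
    [0, 0, 0, 0, 0, 0, 0],
    [0, 0, 0, 0, 0, 0, 0],
  ],
)

```text
time_s: 27.95
ee_pos: [0.4039, 0.3454, 0.162]
tool_rot: [-0.021, 1.0, 0.0, 0.001]
force: [-0.8, -0.3, -1.6]
gripper_width: 0.0486
grasp_force: 25.0
```

```bash
python3 - <<'E'
from h import *
p=cap('wrist')
for rc,st in blobs(p,'yellow'):print(rc,st)
for n in ('yellow','green','red','blue'):
  print(n,[(round(x['score'],2),onz(p,x['position'],.023)) for x in bot.tip_of(p,'pad_'+n)],cab((-.09,dict(yellow=.036,green=-.036,red=.108,blue=-.108)[n],.023)))
print(bot.observe()['gripper_width'],bot.observe()['grasp_force'])
x=cab((-.09,.036,.16));go(x,C[2]+np.pi)
E
```

```text
(np.float64(303.1575567289853), np.float64(318.37904952190667)) [ 259  262  120   73 7007]
(np.float64(339.50192307692305), np.float64(191.67884615384617)) [182 319  24  47 520]
(np.float64(356.2160278745645), np.float64(451.3135888501742)) [444 325  12  62 287]
(np.float64(393.40636042402826), np.float64(23.15547703180212)) [ 12 374  24  40 566]
(np.float64(376.94144144144144), np.float64(318.4594594594595)) [293 375  52   6 222]
yellow [(0.65, array([0.5722, 0.0799, 0.023 ]))] [0.5755 0.0796 0.023 ]
green [] [0.5786 0.0077 0.023 ]
red [] [0.5724 0.1515 0.023 ]
blue [] [ 0.5817 -0.0643  0.023 ]
0.04804853129308184 24.999973475933075
at [0.4029 0.3452 0.1603] yaw -3.099 shift/0.2 [-0.806  -1.3634  0.0018] len 0.3167537351419892
 turn/0.12 [-0.0115 -0.0161 -0.0051]
```

Emit:
jog_arm(
  targets=[
    [0, -0.05, -0.08, 0, 0, 0, 0],
    [0, -0.1, -0.17, 0, 0, 0, 0],
    [0, -0.1, -0.17, 0, 0, 0, 0],
    [0, -0.1, -0.17, 0, 0, 0, 0],
    [0, -0.1, -0.17, 0, 0, 0, 0],
    [0, -0.1, -0.17, 0, 0, 0, 0],
    [0, -0.1, -0.17, 0, 0, 0, 0],
    [0, -0.1, -0.17, 0, 0, 0, 0],
    [0, -0.05, -0.08, 0, 0, 0, 0],
    [0, 0, 0, 0, 0, 0, 0],
    [0, 0, 0, 0, 0, 0, 0],
    [0, 0, 0, 0, 0, 0, 0],
  ],
)

```text
time_s: 29.4
ee_pos: [0.5738, 0.0841, 0.1613]
tool_rot: [-0.022, 1.0, 0.0, -0.0]
force: [-0.6, 0.7, -0.6]
gripper_width: 0.0486
grasp_force: 25.0
```

```bash
python3 - <<'E'
from h import *
p=cap('wrist');save(p,'w5.png');a=cap('scene');b=cap('side')
for n in ('yellow','green','red','blue'):
  print(n,[[(round(x['score'],2),onz(q,x['position'],.023)) for x in bot.tip_of(q,'pad_'+n)] for q in (p,a,b)],cab((-.09,dict(yellow=.036,green=-.036,red=.108,blue=-.108)[n],.023)))
L=[]
for q in (p,a,b):
  r=bot.tip_of(q,'jar_yellow');print([(round(x['score'],2),x['position'],onz(q,x['position'],.14)) for x in r])
s=bot.observe();print(s['gripper_width'],s['grasp_force'],s['ee_pos'])
E
```

```text
yellow [[(0.59, array([0.5753, 0.0776, 0.023 ]))], [(0.92, array([0.5727, 0.0796, 0.023 ]))], [(0.63, array([0.5745, 0.0955, 0.023 ]))]] [0.5755 0.0796 0.023 ]
green [[(0.82, array([0.576 , 0.0056, 0.023 ]))], [(0.56, array([0.5697, 0.0135, 0.023 ]))], [(0.69, array([0.58  , 0.0076, 0.023 ]))]] [0.5786 0.0077 0.023 ]
red [[(0.71, array([0.5758, 0.15  , 0.023 ]))], [(0.68, array([0.5764, 0.1435, 0.023 ]))], [(0.97, array([0.5705, 0.1587, 0.023 ])), (0.2, array([0.4444, 0.0785, 0.023 ]))]] [0.5724 0.1515 0.023 ]
blue [[(0.79, array([ 0.5817, -0.0626,  0.023 ]))], [(0.72, array([ 0.5741, -0.0657,  0.023 ])), (0.61, array([0.66  , 0.4428, 0.023 ]))], [(0.61, array([ 0.5762, -0.0702,  0.023 ]))]] [ 0.5817 -0.0643  0.023 ]
[(0.8, [283.4, 318.9], array([0.5761, 0.0843, 0.14  ])), (0.59, [174.9, 569.7], array([0.5126, 0.208 , 0.14  ]))]
[(0.87, [358.6, 510.2], array([0.4697, 0.4686, 0.14  ])), (0.74, [351.7, 420.9], array([0.5733, 0.3251, 0.14  ])), (0.55, [284.0, 333.3], array([0.5694, 0.0911, 0.14  ]))]
[(0.68, [287.2, 377.8], array([ 0.6549, -0.1598,  0.14  ])), (0.57, [193.4, 305.2], array([0.5066, 0.158 , 0.14  ])), (0.56, [159.4, 272.2], array([0.4177, 0.3081, 0.14  ])), (0.55, [213.0, 332.0], array([0.5723, 0.0794, 0.14  ]))]
0.048731845220801276 24.99993771314621 [0.5747 0.0826 0.1616]
```

View pics/w5.png

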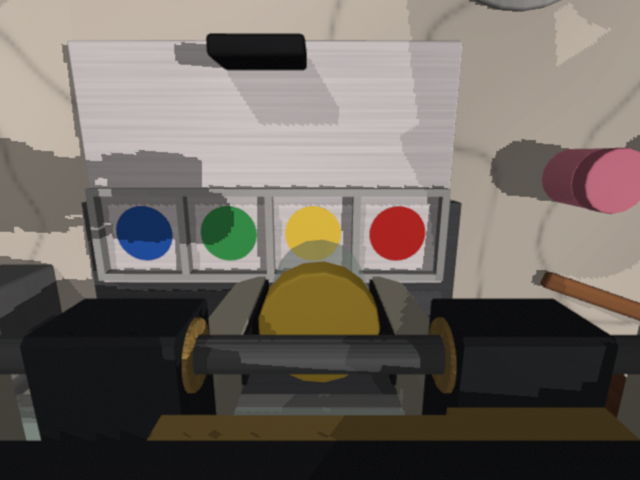

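```bash
python3 - <<'E'
from h import *
p=cap('wrist')
P=[]
for n,c in (('blue',144),('green',229),('yellow',313),('red',397)):
  x=onz(p,(233,c),.023);P.append(x);print(n,x)
d=P[3]-P[0];print('yaw',np.arctan2(-d[0],d[1]),np.linalg.norm(d))
m=sum(P)/4;print('mid',m,cab((-.09,0,.023)))
go((.5755,.0795,.0455))
E
```

```text
blue [ 0.582  -0.0663  0.023 ]
green [0.579  0.0061 0.023 ]
yellow [0.576  0.0778 0.023 ]
red [0.573  0.1494 0.023 ]
yaw 0.041461456300565386 0.2158794388231965
mid [0.5775 0.0417 0.023 ] [0.5771 0.0436 0.023 ]
at [0.5747 0.0826 0.1616] yaw -3.100 shift/0.2 [-0.0036 -0.0154  0.5804] len 0.11612699404532978
```

Emit:
jog_arm(
  targets=[
    [0, -0.005, -0.02, 0, 0, 0, 0],
    [0, 0, 0, 0.1, 0, 0, 0],
    [0, 0, 0, 0.15, 0, 0, 0],
    [0, 0, 0, 0.15, 0, 0, 0],
    [0, 0, 0, 0.1, 0, 0, 0],
    [0, 0, 0, 0.05, 0, 0, 0],
    [0, 0, 0, 0.025, 0, 0, 0],
    [0, 0, 0, 0, 0, 0, 0],
    [0, 0, 0, 0, 0, 0, 0],
  ],
)

```text
time_s: 31.25
ee_pos: [0.5764, 0.0788, 0.0474]
tool_rot: [-0.021, 1.0, 0.0, 0.001]
force: [-0.1, -0.6, -1.1]
gripper_width: 0.0484
grasp_force: 25.0
```

Emit:
jog_arm(
  targets=[
    [0, 0, 0, 0.005, 0, 0, 0],
    [0, 0, 0, 0, 0, 0, 0],
  ],
)

```text
time_s: 31.45
ee_pos: [0.5762, 0.0786, 0.0462]
tool_rot: [-0.021, 1.0, 0.0, 0.0]
force: [0.7, 0.4, -1.5]
gripper_width: 0.0486
grasp_force: 25.0
```

Emit:
jog_arm(
  targets=[
    [0, 0, 0, 0.005, 0, 0, 0],
    [0, 0, 0, 0.005, 0, 0, 0],
    [0, 0, 0, 0, 0, 0, 0],
  ],
)

```text
time_s: 31.75
ee_pos: [0.5767, 0.0787, 0.0447]
tool_rot: [-0.021, 1.0, -0.0, 0.001]
force: [-1.2, -0.7, 10.0]
gripper_width: 0.0486
grasp_force: 25.0
```

Emit:
jog_arm(
  targets=[
    [0.64, 0, 0, 0, 0, 0, 0],
    [0.64, 0, 0, 0, 0, 0, 0],
    [0.64, 0, 0, 0, 0, 0, 0],
    [0.64, 0, 0, -0.1, 0, 0, 0],
    [0.64, 0, 0, -0.2, 0, 0, 0],
    [0.64, 0, 0, -0.2, 0, 0, 0],
    [0.64, 0, 0, -0.2, 0, 0, 0],
    [0.64, 0.1, 0, -0.1, 0, 0, 0],
    [0.64, 0.15, 0, 0, 0, 0, 0],
    [0.64, 0.15, 0, 0, 0, 0, 0],
    [0.64, 0, 0, 0, 0, 0, 0],
    [0.64, 0, 0, 0, 0, 0, 0],
  ],
)

```text
time_s: 32.95
ee_pos: [0.496, 0.0751, 0.2039]
tool_rot: [-0.021, 1.0, -0.0, 0.0]
force: [-0.2, 0.7, -0.5]
gripper_width: 0.0591
grasp_force: 0.0
```

```bash
python3 - <<'E'
from h import *
p=cap('wrist');save(p,'w6.png',(100,100,540,430),1.8)
print([(rc,st,onz(p,rc,.079)) for rc,st in blobs(p,'yellow')])
for q in ('scene','side'):
  q=cap(q);print([(np.array(rc),st[2:],onz(q,rc,.056)) for rc,st in blobs(q,'green')],[(round(x['score'],2),onz(q,x['position'],0)) for x in bot.tip_of(q,'jar_green')])
go((.544,-.361,.2),C[2]+np.pi)
E
```

```text
[((np.float64(17.885529157667385), np.float64(5.239740820734341)), array([  0,   0,  14,  46, 463], dtype=int32), array([ 0.3472, -0.1534,  0.079 ])), ((np.float64(283.0625), np.float64(323.9375)), array([300, 277,  43,  22, 128], dtype=int32), array([0.5372, 0.0812, 0.079 ])), ((np.float64(316.63558413719187), np.float64(318.94962486602356)), array([ 292,  295,   55,   40, 1866], dtype=int32), array([0.5683, 0.0783, 0.079 ])), ((np.float64(329.40996168582376), np.float64(169.01532567049807)), array([157, 319,  23,  25, 261], dtype=int32), array([ 0.5859, -0.0521,  0.079 ]))]
[(array([194.7354, 208.426 ]), array([ 18,  16, 223], dtype=int32), array([ 0.5433, -0.3564,  0.056 ]))] [(0.91, array([ 0.5413, -0.3641,  0.    ]))]
[(array([262.431 , 336.4253]), array([ 16,  14, 174], dtype=int32), array([ 0.5767, -0.0184,  0.056 ])), (array([394.4434, 336.0867]), array([ 22,  24, 415], dtype=int32), array([ 0.5428, -0.3661,  0.056 ]))] [(0.74, array([ 0.5385, -0.3615,  0.    ]))]
at [0.4966 0.0755 0.2034] yaw -3.100 shift/0.2 [-0.1456 -2.1904  0.0155] len 0.4390652972472838
 turn/0.12 [ 0.005  -0.001  -0.0103]
```

View pics/w6.png

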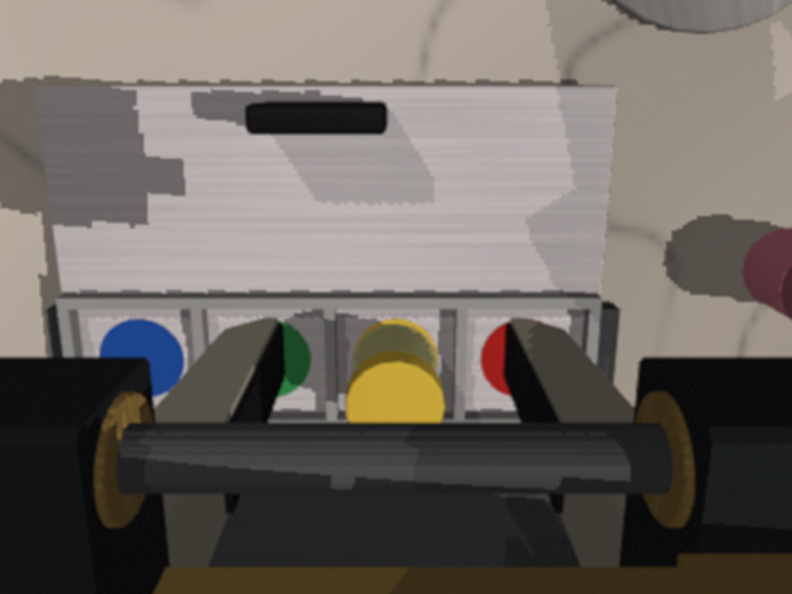

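Emit:
jog_arm(
  targets=[
    [1, -0.01, -0.1, 0, 0, 0, 0],
    [1, -0.013, -0.2, 0, 0, 0, 0],
    [1, -0.013, -0.2, 0, 0, 0, 0],
    [1, -0.013, -0.2, 0, 0, 0, 0],
    [1, -0.013, -0.2, 0, 0, 0, 0],
    [1, -0.013, -0.2, 0, 0, 0, 0],
    [1, -0.013, -0.2, 0, 0, 0, 0],
    [1, -0.013, -0.2, 0, 0, 0, 0],
    [1, -0.013, -0.2, 0, 0, 0, 0],
    [1, -0.013, -0.2, 0, 0, 0, 0],
    [1, -0.013, -0.2, 0, 0, 0, 0],
    [1, -0.01, -0.1, 0, 0, 0, 0],
    [1, 0, 0, 0, 0, 0, 0.9],
    [1, 0, 0, 0, 0, 0, 0.9],
    [1, 0, 0, 0, 0, 0, 0.9],
    [1, 0, 0, 0, 0, 0, 0.8],
    [1, 0, 0, 0, 0, 0, 0],
    [1, 0, 0, 0, 0, 0, 0],
    [1, 0, 0, 0, 0, 0, 0],
  ],
)

```text
time_s: 35.1
ee_pos: [0.5445, -0.3631, 0.2034]
tool_rot: [0.187, 0.982, 0.0, -0.0]
force: [-0.2, 0.2, -1.1]
gripper_width: 0.0933
grasp_force: 0.0
```

```bash
python3 - <<'E'
from h import *
p=cap('wrist')
g=[(rc,st,onz(p,rc,.056)) for rc,st in blobs(p,'green')];print(g,bot.observe()['joint_pos'])
print([(round(x['score'],2),onz(p,x['position'],0)) for x in bot.tip_of(p,'jar_green')])
x=max(g,key=lambda t:t[1][4])[2];go((x[0],x[1],.022))
E
```

```text
[((np.float64(224.91261703076236), np.float64(318.41506910387875)), array([ 292,  198,   53,   54, 2243], dtype=int32), array([ 0.5406, -0.3617,  0.056 ]))] [ 0.8893  0.5934 -0.6018  1.7589  0.4098  0.9176  1.308 ]
[(0.91, array([ 0.5403, -0.3599,  0.    ]))]
at [ 0.5444 -0.3631  0.2034] yaw 2.765 shift/0.2 [ 0.0201 -0.0005  0.9071] len 0.1814626139303313
```

Emit:
jog_arm(
  targets=[
    [1, 0.02, 0, 0.15, 0, 0, 0],
    [1, 0, 0, 0.2, 0, 0, 0],
    [1, 0, 0, 0.2, 0, 0, 0],
    [1, 0, 0, 0.2, 0, 0, 0],
    [1, 0, 0, 0.1, 0, 0, 0],
    [1, 0, 0, 0.055, 0, 0, 0],
    [1, 0, 0, 0, 0, 0, 0],
    [1, 0, 0, 0, 0, 0, 0],
    [0, 0, 0, 0, 0, 0, 0],
    [0, 0, 0, 0, 0, 0, 0],
    [0, 0, 0, 0, 0, 0, 0],
    [0, 0, 0, 0, 0, 0, 0],
    [0, 0, 0, 0, 0, 0, 0],
    [0, 0, 0, 0, 0, 0, 0],
    [0, 0, 0, 0, 0, 0, 0],
    [0, 0, 0, 0, 0, 0, 0],
  ],
  squeeze=25,
)

```text
time_s: 36.8
ee_pos: [0.5406, -0.3616, 0.0227]
tool_rot: [0.188, 0.982, -0.0, -0.0]
force: [-0.5, 0.1, 0.8]
gripper_width: 0.0487
grasp_force: 25.0
```

Emit:
jog_arm(
  targets=[
    [0, 0, 0, -0.1, 0, 0, 0],
    [0, 0, 0, -0.2, 0, 0, 0],
    [0, 0, 0, -0.2, 0, 0, 0],
    [0, 0, 0, -0.2, 0, 0, 0],
    [0, 0, 0, 0, 0, 0, 0],
    [0, 0, 0, 0, 0, 0, 0],
  ],
)

```text
time_s: 37.4
ee_pos: [0.5406, -0.3619, 0.1632]
tool_rot: [0.188, 0.982, -0.0, 0.001]
force: [-0.0, -0.0, -1.7]
gripper_width: 0.0483
grasp_force: 25.0
```

```bash
python3 - <<'E'
from h import *
go((.5785,.0067,.162))
E
```

```text
at [ 0.5406 -0.3619  0.1632] yaw 2.763 shift/0.2 [0.5048 1.7827 0.0041] len 0.37055418528729817
```

Emit:
jog_arm(
  targets=[
    [0, 0.025, 0.09, 0, 0, 0, 0],
    [0, 0.05, 0.178, 0, 0, 0, 0],
    [0, 0.05, 0.178, 0, 0, 0, 0],
    [0, 0.05, 0.178, 0, 0, 0, 0],
    [0, 0.05, 0.178, 0, 0, 0, 0],
    [0, 0.05, 0.178, 0, 0, 0, 0],
    [0, 0.05, 0.178, 0, 0, 0, 0],
    [0, 0.05, 0.178, 0, 0, 0, 0],
    [0, 0.05, 0.178, 0, 0, 0, 0],
    [0, 0.05, 0.178, 0, 0, 0, 0],
    [0, 0.025, 0.09, 0, 0, 0, 0],
    [0, 0, 0, 0, 0, 0, 0],
    [0, 0, 0, 0, 0, 0, 0],
    [0, 0, 0, 0, 0, 0, 0],
  ],
)

```text
time_s: 38.8
ee_pos: [0.5785, 0.0055, 0.1617]
tool_rot: [0.188, 0.982, -0.001, -0.001]
force: [0.7, -0.2, -1.7]
gripper_width: 0.0483
grasp_force: 25.0
```

```bash
python3 - <<'E'
from h import *
p=cap('wrist');save(p,'w7.png',(60,100,580,480),1.4);s=bot.observe();print(s['gripper_width'],s['grasp_force'])
for n in ('red','green','blue','yellow'):print(n,[(round(x['score'],2),onz(p,x['position'],.023)) for x in bot.tip_of(p,'pad_'+n)])
g=[(rc,st,onz(p,rc,.023)) for rc,st in blobs(p,'green')];print(g)
go((.5785,.0065,.0475))
E
```

```text
0.04854381190228193 24.9998340010643
red [(0.62, array([0.5731, 0.1491, 0.023 ]))]
green [(0.49, array([0.4338, 0.0398, 0.023 ]))]
blue [(0.98, array([ 0.5813, -0.0643,  0.023 ]))]
yellow [(0.64, array([ 0.5829, -0.063 ,  0.023 ]))]
[((np.float64(225.56529516994632), np.float64(321.18485390578417)), array([ 294,  205,   54,   42, 1677], dtype=int32), array([0.5741, 0.0094, 0.023 ])), ((np.float64(303.23852003509796), np.float64(318.27742029833286)), array([ 259,  263,  119,   72, 6838], dtype=int32), array([ 0.6392, -0.0193,  0.023 ])), ((np.float64(377.1041666666667), np.float64(318.21666666666664)), array([292, 375,  52,   7, 240], dtype=int32), array([ 0.7093, -0.0473,  0.023 ]))]
at [0.5791 0.0056 0.1625] yaw 2.762 shift/0.2 [0.0045 0.003  0.575 ] len 0.11501188400981094
```

View pics/w7.png

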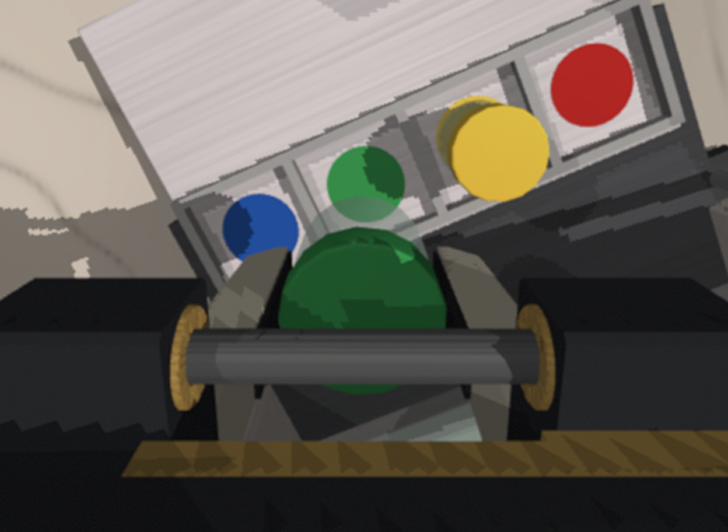

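Emit:
jog_arm(
  targets=[
    [0, 0.002, 0.005, 0, 0, 0, 0],
    [0, 0, 0, 0.1, 0, 0, 0],
    [0, 0, 0, 0.15, 0, 0, 0],
    [0, 0, 0, 0.15, 0, 0, 0],
    [0, 0, 0, 0.1, 0, 0, 0],
    [0, 0, 0, 0.05, 0, 0, 0],
    [0, 0, 0, 0.02, 0, 0, 0],
    [0, 0, 0, 0, 0, 0, 0],
    [0, 0, 0, 0.005, 0, 0, 0],
    [0, 0, 0, 0, 0, 0, 0],
  ],
)

```text
time_s: 40.05
ee_pos: [0.5798, 0.0076, 0.0485]
tool_rot: [0.188, 0.982, 0.0, 0.001]
force: [-0.6, -0.4, -0.3]
gripper_width: 0.0483
grasp_force: 25.0
```

Emit:
jog_arm(
  targets=[
    [0, 0, 0, 0.005, 0, 0, 0],
    [0, 0, 0, 0, 0, 0, 0],
  ],
)

```text
time_s: 40.25
ee_pos: [0.5794, 0.0076, 0.0469]
tool_rot: [0.188, 0.982, 0.0, 0.0]
force: [-0.1, -0.4, -0.9]
gripper_width: 0.0481
grasp_force: 25.0
```

Emit:
jog_arm(
  targets=[
    [0, 0, 0, 0.005, 0, 0, 0],
    [0, 0, 0, 0.003, 0, 0, 0],
    [0, 0, 0, 0, 0, 0, 0],
  ],
)

```text
time_s: 40.55
ee_pos: [0.5795, 0.0076, 0.0456]
tool_rot: [0.188, 0.982, -0.0, 0.0]
force: [-1.3, -0.5, 6.3]
gripper_width: 0.0488
grasp_force: 25.0
```

Emit:
jog_arm(
  targets=[
    [0.59, 0, 0, 0, 0, 0, 0],
    [0.59, 0, 0, 0, 0, 0, 0],
    [0.59, 0, 0, 0, 0, 0, 0],
    [0.59, 0, 0, -0.1, 0, 0, 0],
    [0.59, 0, 0, -0.2, 0, 0, 0],
    [0.59, 0, 0, -0.2, 0, 0, 0],
    [0.59, 0, 0, -0.2, 0, 0, 0],
    [0.59, 0, 0, -0.2, 0, 0, -0.8],
    [0.8, 0, 0, 0, 0, 0, -0.9],
    [1, 0, 0, 0, 0, 0, -0.9],
    [1, 0, 0, 0, 0, 0, -0.9],
    [1, 0, 0, 0, 0, 0, 0],
    [1, 0, 0, 0, 0, 0, 0],
  ],
)

```text
time_s: 41.85
ee_pos: [0.5791, 0.0075, 0.2248]
tool_rot: [-0.019, 1.0, 0.0, -0.0]
force: [0.2, -0.4, -0.3]
gripper_width: 0.0898
grasp_force: 0.0
```

```bash
python3 - <<'E'
from h import *
go((.4413,.0375,.225),C[2]+np.pi)
E
```

```text
at [0.5791 0.0075 0.2248] yaw -3.103 shift/0.2 [ 0.6827  0.1764 -0.0007] len 0.14102502144008172
 turn/0.12 [ 0.0022 -0.0038 -0.0359]
```

Emit:
jog_arm(
  targets=[
    [1, 0.17, 0.045, 0, 0, 0, 0],
    [1, 0.17, 0.045, 0, 0, 0, 0],
    [1, 0.17, 0.045, 0, 0, 0, 0],
    [1, 0.17, 0.04, 0, 0, 0, -0.03],
    [1, 0, 0, 0, 0, 0, 0],
    [1, 0, 0, 0, 0, 0, 0],
  ],
)

```text
time_s: 42.45
ee_pos: [0.442, 0.0369, 0.2254]
tool_rot: [-0.022, 1.0, -0.0, 0.0]
force: [-0.3, 0.1, 0.9]
gripper_width: 0.0929
grasp_force: 0.0
```

```bash
python3 - <<'E'
from h import *
p=cap('wrist');s=cap('scene')
A=cv2.resize(p['color'][150:390,140:500],(540,360),interpolation=2);B=cv2.resize(s['color'][240:360,240:400],(480,360),interpolation=2)
cv2.imwrite('pics/m2.png',cv2.resize(np.hstack([A,B]),(800,282))[:,:,::-1])
for c in ('yellow','green'):print(c,[(rc,st,onz(p,rc,.079)) for rc,st in blobs(p,c)])
print([ (x['score'],onz(p,x['position'],.055)) for x in bot.tip_of(p,'plate_grip')])
go((.4413,.0375,.0395),C[2]+np.pi)
E
```

```text
yellow [((np.float64(71.979949077021), np.float64(37.133248461701676)), array([   0,    2,   87,  134, 9426], dtype=int32), array([ 0.3249, -0.1901,  0.079 ])), ((np.float64(323.05454545454546), np.float64(355.08181818181816)), array([334, 319,  38,  15, 110], dtype=int32), array([0.5298, 0.0747, 0.079 ])), ((np.float64(380.2186948853616), np.float64(355.17283950617286)), array([333, 374,  46,  16, 567], dtype=int32), array([0.5907, 0.0789, 0.079 ]))]
green [((np.float64(380.13928571428573), np.float64(281.94642857142856)), array([259, 374,  47,  16, 560], dtype=int32), array([0.5938, 0.0076, 0.079 ]))]
[(0.95, array([0.4442, 0.0378, 0.055 ]))]
at [0.443  0.0369 0.225 ] yaw -3.098 shift/0.2 [0.0091 0.003  0.9277] len 0.1855577186377108
 turn/0.12 [0.0046 0.0051 0.0089]
```

View pics/m2.png

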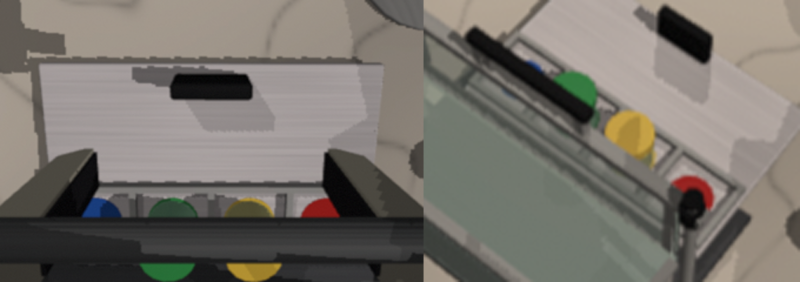

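Emit:
jog_arm(
  targets=[
    [1, 0.008, 0, 0.15, 0, 0, 0],
    [1, 0, 0, 0.2, 0, 0, 0],
    [1, 0, 0, 0.2, 0, 0, 0],
    [1, 0, 0, 0.2, 0, 0, 0],
    [1, 0, 0, 0.12, 0, 0, 0],
    [1, 0, 0, 0.055, 0, 0, 0],
    [1, 0, 0, 0, 0, 0, 0],
    [1, 0, 0, 0, 0, 0, 0],
    [0, 0, 0, 0, 0, 0, 0],
    [0, 0, 0, 0, 0, 0, 0],
    [0, 0, 0, 0, 0, 0, 0],
    [0, 0, 0, 0, 0, 0, 0],
    [0, 0, 0, 0, 0, 0, 0],
    [0, 0, 0, 0, 0, 0, 0],
  ],
)

```text
time_s: 44.0
ee_pos: [0.4406, 0.0373, 0.0404]
tool_rot: [-0.023, 1.0, 0.0, 0.0]
force: [-0.5, 2.4, 6.5]
gripper_width: 0.0635
grasp_force: 25.0
```

Emit:
jog_arm(
  targets=[
    [0, -0.01, 0, 0, 0, 0, 0],
    [0, -0.025, 0, 0, 0, 0, 0],
    [0, -0.045, 0, 0, 0, 0, 0],
    [0, -0.06, 0, 0, 0, 0, 0],
    [0, -0.07, 0, 0, 0, 0, 0],
    [0, -0.07, 0, 0, 0, 0, 0],
    [0, -0.07, 0, 0, 0, 0, 0],
    [0, -0.07, 0, 0, 0, 0, 0],
    [0, -0.07, 0, 0, 0, 0, 0],
    [0, -0.06, 0, 0, 0, 0, 0],
    [0, -0.045, 0, 0, 0, 0, 0],
    [0, -0.03, 0, 0, 0, 0, 0],
    [0, -0.02, 0, 0, 0, 0, 0],
    [0, -0.015, 0, 0, 0, 0, 0],
    [0, -0.01, 0, 0, 0, 0, 0],
    [0, 0, 0, 0, 0, 0, 0],
    [0, 0, 0, 0, 0, 0, 0],
  ],
)

```text
time_s: 45.7
ee_pos: [0.5746, 0.043, 0.0404]
tool_rot: [-0.023, 1.0, 0.0, 0.0]
force: [0.1, -0.3, 5.1]
gripper_width: 0.0639
grasp_force: 25.0
```

Emit:
jog_arm(
  targets=[
    [0, -0.007, 0, 0, 0, 0, 0],
    [0, -0.007, 0, 0, 0, 0, 0],
    [0, 0, 0, 0, 0, 0, 0],
    [0, 0, 0, 0, 0, 0, 0],
  ],
)

```text
time_s: 46.1
ee_pos: [0.5748, 0.0431, 0.0404]
tool_rot: [-0.023, 1.0, -0.0, -0.001]
force: [-8.3, 0.3, 11.3]
gripper_width: 0.0638
grasp_force: 25.0
```

Emit:
jog_arm(
  targets=[
    [0, -0.015, 0, 0, 0, 0, 0],
    [0, 0, 0, 0, 0, 0, 0],
    [0, 0, 0, 0, 0, 0, 0],
  ],
)

```text
time_s: 46.4
ee_pos: [0.5755, 0.043, 0.0402]
tool_rot: [-0.023, 1.0, -0.001, -0.003]
force: [-13.9, 1.1, 17.1]
gripper_width: 0.0635
grasp_force: 25.0
```

Emit:
jog_arm(
  targets=[
    [0, 0.015, 0, 0, 0, 0, 0],
    [1, 0, 0, 0, 0, 0, 0],
    [1, 0, 0, 0, 0, 0, 0],
    [1, 0, 0, 0, 0, 0, 0],
    [1, 0, 0, 0, 0, 0, 0],
    [1, 0.02, 0, -0.15, 0, 0, 0],
    [1, 0, 0, -0.24, 0, 0, 0],
    [1, 0, 0, -0.24, 0, 0, 0],
    [1, 0, 0, -0.24, 0, 0, 0],
    [1, 0, 0, -0.24, 0, 0, 0],
    [1, 0, 0, -0.24, 0, 0, 0],
    [1, 0, 0, -0.15, 0, 0, 0],
    [1, 0, 0, 0, 0, 0, 0],
    [1, 0, 0, 0, 0, 0, 0],
  ],
)

```text
time_s: 47.8
ee_pos: [0.5729, 0.0426, 0.3401]
tool_rot: [-0.023, 1.0, -0.0, 0.0]
force: [0.2, -0.1, 0.3]
gripper_width: 0.0932
grasp_force: 0.0
```

```bash
python3 - <<'E'
from h import *
p=cap('wrist');s=cap('scene');save(s,'s3.png',(200,220,400,420),3)
for q in (p,s):
  print('fin',[ (x['score'],onz(q,x['position'],.055)) for x in bot.tip_of(q,'plate_grip')],cab((-.091,0,.055)))
  for c in ('yellow','green'):print(c,[(st[4],onz(q,rc,.079)) for rc,st in blobs(q,c)],cab((.045,.036 if c=='yellow' else -.036,.079)))
go(cab((0,0,.33)),C[2]+np.pi/2)
E
```

```text
fin [(0.63, array([0.5801, 0.0462, 0.055 ]))] [0.5761 0.0436 0.055 ]
yellow [(np.int32(971), array([ 0.3736, -0.2057,  0.079 ]))] [0.7104 0.0854 0.079 ]
green [] [0.7135 0.0135 0.079 ]
fin [(0.91, array([0.5684, 0.0449, 0.055 ]))] [0.5761 0.0436 0.055 ]
yellow [] [0.7104 0.0854 0.079 ]
green [] [0.7135 0.0135 0.079 ]
at [0.5724 0.0426 0.3385] yaw -3.096 shift/0.2 [-0.4737  0.0028  0.0415] len 0.09511337628617099
 turn/0.12 [-0.0161 -0.0163 13.1129]
```

View pics/s3.png

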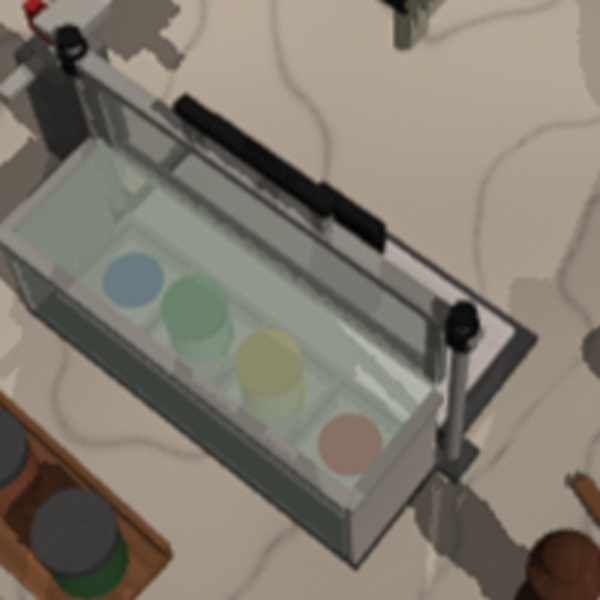

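Emit:
jog_arm(
  targets=[
    [0.45, -0.15, 0, 0, 0, 0, 0.5],
    [0.45, 0, 0, 0, 0, 0, 1],
    [0.45, 0, 0, 0, 0, 0, 1],
    [0.45, 0, 0, 0, 0, 0, 1],
    [0.45, 0, 0, 0, 0, 0, 1],
    [0.45, 0, 0, 0, 0, 0, 1],
    [0.45, 0, 0, 0, 0, 0, 1],
    [0.45, 0, 0, 0, 0, 0, 1],
    [0.45, 0, 0, 0, 0, 0, 1],
    [0.45, 0, 0, 0, 0, 0, 1],
    [0.45, 0, 0, 0, 0, 0, 1],
    [0.45, 0, 0, 0, 0, 0, 1],
    [0.45, 0, 0, 0, 0, 0, 1],
    [0.45, 0, 0, 0, 0, 0, 0.6],
    [0.45, 0, 0, 0, 0, 0, 0],
    [0.45, 0, 0, 0, 0, 0, 0],
    [0.45, 0, 0, 0, 0, 0, 0],
  ],
)

```text
time_s: 49.7
ee_pos: [0.6028, 0.0443, 0.3395]
tool_rot: [0.691, 0.723, -0.0, -0.0]
force: [-0.1, -0.1, -0.2]
gripper_width: 0.0424
grasp_force: 0.0
```

```bash
python3 - <<'E'
from h import *
a=cap('scene');b=cap('side');L=[]
for q in (a,b):
  r=bot.tip_of(q,'sash_grip');print(r[:1],proj(q,cab((0,0,.273))));L.append((q,r[0]['position']))
print(tri(L))
go((.667,.048,.256),C[2]+np.pi/2)
E
```

```text
[{'position': [271.7, 281.7], 'score': 0.75}] (np.float64(271.88603574651927), np.float64(283.49614337444876))
[] (np.float64(180.98549851211698), np.float64(374.72432148925526))Traceback (most recent call last):
  File "<stdin>", line 4, in <module>
IndexError: list index out of range
```

Emit:
jog_arm(
  targets=[
    [0.45, 0, 0.165, 0, 0, 0, 0],
    [0.45, 0, 0.16, 0, 0, 0, 0],
    [0.45, 0, 0, 0, 0, 0, 0],
    [0.45, 0, 0, 0.15, 0, 0, 0],
    [0.45, 0, 0, 0.15, 0, 0, 0],
    [0.45, 0, 0, 0.12, 0, 0, 0],
    [0.45, 0, 0, 0, 0, 0, 0],
    [0.45, 0, 0, 0, 0, 0, 0],
    [0, 0, 0, 0, 0, 0, 0],
    [0, 0, 0, 0, 0, 0, 0],
    [0, 0, 0, 0, 0, 0, 0],
    [0, 0, 0, 0, 0, 0, 0],
    [0, 0, 0, 0, 0, 0, 0],
  ],
  squeeze=50,
)

```text
time_s: 51.2
ee_pos: [0.6669, 0.0471, 0.2563]
tool_rot: [0.691, 0.723, -0.001, -0.0]
force: [-5.4, -0.2, 4.4]
gripper_width: 0.0135
grasp_force: 50.0
```

Emit:
jog_arm(
  targets=[
    [0, 0, 0, 0.03, 0, 0, 0],
    [0, 0, 0, 0.06, 0, 0, 0],
    [0, 0, 0, 0.06, 0, 0, 0],
    [0, 0, 0, 0.06, 0, 0, 0],
    [0, 0, 0, 0.06, 0, 0, 0],
    [0, 0, 0, 0.06, 0, 0, 0],
    [0, 0, 0, 0.06, 0, 0, 0],
    [0, 0, 0, 0.05, 0, 0, 0],
    [0, 0, 0, 0.03, 0, 0, 0],
    [0, 0, 0, 0, 0, 0, 0],
    [0, 0, 0, 0, 0, 0, 0],
  ],
)

```text
time_s: 52.3
ee_pos: [0.6669, 0.0471, 0.1624]
tool_rot: [0.691, 0.723, -0.001, -0.0]
force: [-7.5, 0.1, 7.0]
gripper_width: 0.0133
grasp_force: 50.0
```

Emit:
jog_arm(
  targets=[
    [0, 0, 0, 0.01, 0, 0, 0],
    [0, 0, 0, 0.01, 0, 0, 0],
    [0, 0, 0, 0, 0, 0, 0],
    [0, 0, 0, 0, 0, 0, 0],
  ],
)

```text
time_s: 52.7
ee_pos: [0.667, 0.0471, 0.1621]
tool_rot: [0.691, 0.723, -0.0, 0.001]
force: [-17.7, -2.8, 35.9]
gripper_width: 0.0137
grasp_force: 50.0
```

Emit:
jog_arm(
  targets=[
    [0, 0, 0, -0.02, 0, 0, 0],
    [0.45, 0, 0, 0, 0, 0, 0],
    [0.45, 0, 0, 0, 0, 0, 0],
    [0.45, 0, 0, 0, 0, 0, 0],
    [0.45, 0, 0, -0.15, 0, 0, 0],
    [0.45, 0, 0, -0.2, 0, 0, 0],
    [0.45, 0, 0, -0.2, 0, 0, 0],
    [0.45, 0, 0, 0, 0, 0, 0],
    [0.45, 0, 0, 0, 0, 0, 0],
  ],
)

```text
time_s: 53.6
ee_pos: [0.6685, 0.0471, 0.2728]
tool_rot: [0.691, 0.723, 0.001, 0.001]
force: [0.3, -0.2, -0.7]
gripper_width: 0.0418
grasp_force: 0.0
```

```bash
python3 - <<'E'
from h import *
a=cap('scene');b=cap('side');p=cap('wrist')
for z in ('sash_grip','latch_grip'):
  for q in (a,b,p):
    r=bot.tip_of(q,z);print(z,[(x['score'],x['position']) for x in r])
print([proj(q,cab((0,0,.178))) for q in (a,b,p)])
go((.647,-.186,.25),C[2]+np.pi/2)
E
```

```text
sash_grip [(0.86, [291.1, 285.0])]
sash_grip [(0.85, [210.7, 371.7]), (0.48, [180.6, 367.3])]
sash_grip [(0.74, [243.9, 316.8])]
latch_grip [(0.62, [229.2, 217.5])]
latch_grip [(0.56, [286.9, 377.2]), (0.5, [183.9, 364.9])]
latch_grip []
[(np.float64(294.78384851884044), np.float64(286.76335431023494)), (np.float64(209.57852586604923), np.float64(371.22185945128945)), (np.float64(244.6527580242142), np.float64(318.166100479098))]
at [0.6677 0.0471 0.2714] yaw 1.615 shift/0.2 [-1.1599 -0.1554  0.1071] len 0.2350325230939606
 turn/0.12 [-0.0073 -0.0002  0.0129]
```

Emit:
jog_arm(
  targets=[
    [0.45, 0, 0, -0.1, 0, 0, 0],
    [0.45, -0.16, -0.022, 0, 0, 0, 0.03],
    [0.45, -0.2, -0.027, 0, 0, 0, 0.05],
    [0.45, -0.2, -0.027, 0, 0, 0, 0.05],
    [0.45, -0.2, -0.027, 0, 0, 0, 0.05],
    [0.45, -0.2, -0.027, 0, 0, 0, 0.05],
    [0.45, -0.2, -0.026, 0, 0, 0, 0],
    [0.45, 0, 0, 0, 0, 0, 0],
    [0.45, 0, 0, 0, 0, 0, 0],
  ],
)

```text
time_s: 54.95
ee_pos: [0.6435, -0.1869, 0.2917]
tool_rot: [0.702, 0.712, -0.0, -0.0]
force: [0.2, 1.2, 0.8]
gripper_width: 0.042
grasp_force: 0.0
```

```bash
python3 - <<'E'
from h import *
p=cap('wrist');save(p,'w8.png')
print([(x['score'],x['position'],onz(p,x['position'],.178)) for x in bot.tip_of(p,'latch_grip')])
go((.647,-.186,.18))
E
```

```text
[(0.86, [240.2, 325.7], array([ 0.6491, -0.1879,  0.178 ]))]
at [ 0.6441 -0.1844  0.2919] yaw 1.589 shift/0.2 [-0.0089  0.0144  0.5597] len 0.11199812140535478
```

View pics/w8.png

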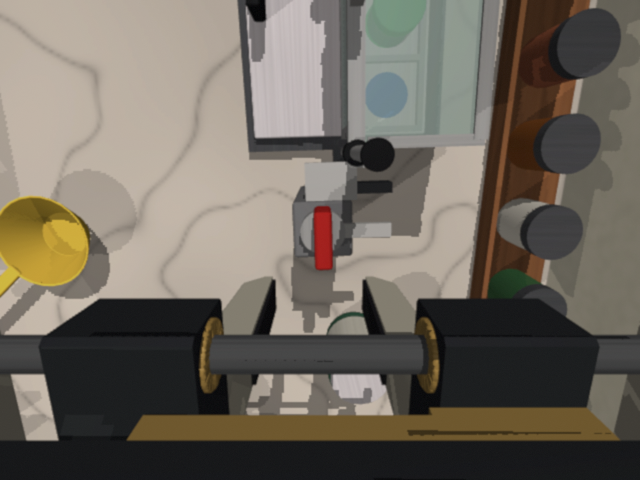

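Emit:
jog_arm(
  targets=[
    [0.45, -0.005, 0.017, 0.1, 0, 0, 0],
    [0.45, 0, 0, 0.2, 0, 0, 0],
    [0.45, 0, 0, 0.16, 0, 0, 0],
    [0.45, 0, 0, 0.1, 0, 0, 0],
    [0.45, 0, 0, 0, 0, 0, 0],
    [0.45, 0, 0, 0, 0, 0, 0],
    [0, 0, 0, 0, 0, 0, 0],
    [0, 0, 0, 0, 0, 0, 0],
    [0, 0, 0, 0, 0, 0, 0],
    [0, 0, 0, 0, 0, 0, 0],
    [0, 0, 0, 0, 0, 0, 0],
  ],
  squeeze=25,
)

```text
time_s: 56.15
ee_pos: [0.647, -0.1868, 0.1807]
tool_rot: [0.701, 0.713, -0.0, 0.0]
force: [-3.6, 0.8, 6.2]
gripper_width: 0.0137
grasp_force: 25.0
```

Emit:
jog_arm(
  targets=[
    [0, 0, 0, 0, 0, 0, -0.6],
    [0, 0, 0, 0, 0, 0, -0.8],
    [0, 0, 0, 0, 0, 0, -0.8],
    [0, 0, 0, 0, 0, 0, -0.8],
    [0, 0, 0, 0, 0, 0, -0.8],
    [0, 0, 0, 0, 0, 0, -0.8],
    [0, 0, 0, 0, 0, 0, -0.8],
    [0, 0, 0, 0, 0, 0, -0.8],
    [0, 0, 0, 0, 0, 0, -0.8],
    [0, 0, 0, 0, 0, 0, -0.8],
    [0, 0, 0, 0, 0, 0, -0.8],
    [0, 0, 0, 0, 0, 0, -0.8],
    [0, 0, 0, 0, 0, 0, -0.8],
    [0, 0, 0, 0, 0, 0, -0.8],
    [0, 0, 0, 0, 0, 0, -0.8],
    [0, 0, 0, 0, 0, 0, -0.8],
    [0, 0, 0, 0, 0, 0, -0.8],
    [0, 0, 0, 0, 0, 0, -0.2],
    [0, 0, 0, 0, 0, 0, 0],
    [0, 0, 0, 0, 0, 0, 0],
  ],
)

```text
time_s: 58.15
ee_pos: [0.6477, -0.1861, 0.1807]
tool_rot: [-0.038, 0.999, 0.0, 0.001]
force: [-0.9, 1.4, 5.6]
gripper_width: 0.0136
grasp_force: 25.4
```

```bash
python3 - <<'E'
from h import *
s=bot.observe();print(yaw(),s['torque'],s['force'],s['gripper_width'],s['time_s'])
E
```

```text
-3.064749812596206 [ 0.6445  0.1988 -0.3659] [-0.8873  1.4119  5.6179] 0.013575037356718682 58.15
```

Emit:
jog_arm(
  targets=[
    [0, 0, 0, 0, 0, 0, 0.15],
    [0.5, 0, 0, 0, 0, 0, 0],
    [0.5, 0, 0, 0, 0, 0, 0],
    [0.5, 0, 0, 0, 0, 0, 0],
    [0.5, 0, 0, -0.15, 0, 0, 0],
    [0.5, 0, 0, -0.2, 0, 0, 0],
    [0.5, 0, 0, -0.2, 0, 0, 0],
    [0.5, 0.15, 0, -0.1, 0, 0, 0],
    [0.5, 0.2, 0, 0, 0, 0, 0],
    [0.5, 0, 0, 0, 0, 0, 0],
    [0.5, 0, 0, 0, 0, 0, 0],
  ],
)

```text
time_s: 59.25
ee_pos: [0.577, -0.1916, 0.3103]
tool_rot: [-0.03, 1.0, -0.001, 0.0]
force: [0.8, -1.2, -0.8]
gripper_width: 0.0463
grasp_force: 0.0
```

```bash
python3 - <<'E'
from h import *
p=cap('wrist');a=cap('scene');b=cap('side')
A=cv2.resize(p['color'][150:390,180:500],(400,300));B=cv2.resize(a['color'][210:390,180:420],(400,300),interpolation=2)
cv2.imwrite('pics/m3.png',np.hstack([A,B])[:,:,::-1])
print([(x['score'],x['position']) for q in (a,b) for x in bot.tip_of(q,'sash_grip')],[(x['score'],x['position']) for q in (a,b) for x in bot.tip_of(q,'plate_grip')])
E
```

```text
[(0.68, [294.0, 285.8]), (0.62, [209.9, 373.7])] [(0.88, [293.6, 314.5]), (0.61, [242.6, 333.5])]
```

View pics/m3.png

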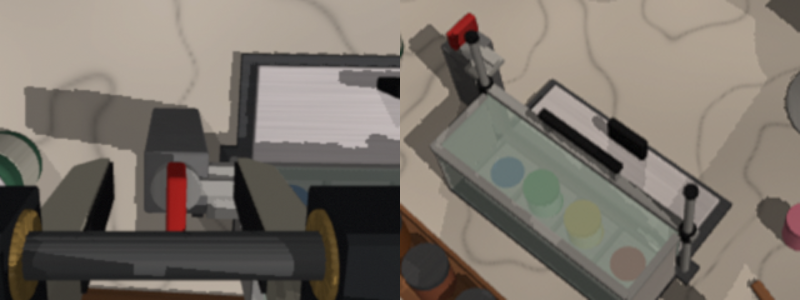

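```bash
python3 - <<'E'
from h import *
for cam,f,boxes in (('side','d1.png',dict(fin=(322,228,346,264),sash=(360,188,384,232),edge=(316,205,330,300),latch=(362,278,394,300))),('scene','s1.png',dict(fin=(300,278,334,308),handle=(262,272,314,314),latch=(205,218,232,242)))):
  o=cv2.imread('pics/'+f,0);n=cv2.cvtColor(cap(cam)['color'],cv2.COLOR_RGB2GRAY)
  for k,(l,t,r,b) in boxes.items():
    m=cv2.matchTemplate(n[t-10:b+10,l-10:r+10],o[t:b,l:r],cv2.TM_CCOEFF_NORMED);_,v,_,p=cv2.minMaxLoc(m);print(cam,k,v,np.array(p)-10)
E
```

```text
side fin 0.38757237792015076 [0 1]
side sash 0.7142322659492493 [ 3 10]
side edge 0.972913920879364 [0 0]
side latch 0.9664962291717529 [0 0]
scene fin 0.9981368184089661 [0 0]
scene handle 0.994704008102417 [0 0]
scene latch 0.9759963750839233 [0 0]
```

All parts match the starting image with no offset, so the plate is home, the sash closed and the latch locked.

```bash
python3 -c "
from plant import bot
print(bot.finish_job())"
```

```text
the job is handed in; nothing more can be done
None
```

The job is handed in: the yellow and green jars, the only two there, stand on their pads; the plate is home, the sash closed and the latch locked, all checked in the camera images.

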